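# Make the right-hand burner ready and hold the extended lighter over it

### The job

The right-hand burner is to be lit: first put its pan support, which lies on the worktop, back over it so that all its feet stand flat on the glass. Then, with the lighter lying in its rest, press the catch button, pull the handle back until the neck is out to its second stop (fully out), and let the button spring out so that the neck locks. Take up the lighter by the handle, clear of the button, and finish holding it still, about level, with the nozzle over the burner's cap and 4 to 5 cm above it, clear of the burner and its pan support; do not let go, and leave the other things alone.

Things in the scene. Friction and masses are not known exactly. Their poses are not given: they have to be found in the camera images.
- pan_support_right: Loose black cast pan support, 174 x 174 x 48 mm, 0.42 kg, four like arms along its own x and y. Each: a post 8 mm wide, 72-86 mm from the centre, 47 mm tall, on a foot; then a level bar 8 mm wide inwards to 30 mm from the centre, 39-48 mm above the feet. Pinch a bar across its 8 mm (off balance: grip hard). Origin: centre at foot level, z up. Starts right of the rest, any yaw.
- burner_cap_right: Fixed black cap, 96 mm across, of the hob's right-hand burner, the one with no pan support. Origin: centre of its underside; its top is at z 0.035. The round skirt below is 135 mm across and 10 mm high over the glass (glass top z 0.006): the feet reach the glass only if centred within 4 mm. Any yaw will do. Pan supports on the hob reach up to z 0.058.
- rest: Fixed black rest of the lighter. Origin: middle of its underside; +x to its fork. Foot 212 x 66 x 7 mm; rail 20 mm wide, top at z 0.034, x -99 to +87 mm, on which the handle lies and slides; fork at x 89-94 mm, 44 mm wide, 57 mm tall, with a 14 mm slot open at the top for the neck. The neck's collar lies beyond the fork, which holds it when the handle is pulled to -x; a 30 mm lift frees it.
- lighter: Handle of the loose lighter (0.17 kg in all): white rounded bar 130 mm long (x), 30 mm wide (y), 30 mm tall. Origin: middle of its underside; +x to the nozzle, z up. The neck leaves its +x end 15 mm above the underside. Grip it across its width; with the pads' middle at x -50 to -15 mm they miss the button. The dark ribbed slide on its top is the ignition: not needed.
- button (a point): Middle of the outer face of the catch button when out: dark pad 26 mm long (x), 16 mm tall, on the handle's +y side at x +20 mm, y +19 mm, 15 mm above the underside, 4 mm proud. Closing the gripper across the handle there (10 N or more) pushes it flush and frees the neck.
- catch (a joint): How far the button is pushed in, m: 0 out, 0.004 flush, 0.0045 the most. Spring 2 N rising to 6 N. Over 0.003 the neck is free. Let go at a stop it springs to 0 and locks the neck; let go between stops it stays at about 0.0025 until the neck meets a stop.
- neck (a joint): How far the neck is drawn out, m: 0 stowed (start, locked), 0.030 first stop, 0.060 second stop and end of travel (0.0605). With the button in it slides, past the first stop too, against 1.5 N; locked it has 1 mm of play. In the rest, moving the handle 60 mm back draws it fully out.
- nozzle (a point): Tip of the steel nozzle, on the neck's axis: in the handle's frame at x = 122.5 mm + neck, y = 0, 15 mm above the underside. Neck 9 mm thick; collar 22 mm across, its near face at x = 97 mm + neck; nozzle 13 mm thick.
- lemon: Bystander: a lemon on the worktop, 72 mm long; leave it. (Over it hangs a wall cabinet that fills x > 0.58, y < -0.08 from z 0.45 upwards: swing the arm round its corner close to the robot.)
- pepper_mill: Bystander: wooden pepper mill, 58 mm across, 150 mm tall, right of the hob; leave it.
- salt_pot: Bystander: round wooden pot, 92 mm across, 70 mm tall; leave it.
- garlic: Bystander: a garlic bulb, 56 mm, on the worktop behind the pan support; leave it.

How it is judged:
By the outcome, as a careful person would: the job done as asked, in the order asked, and still so for the second after the job is handed in, while the arm keeps its last pose, push and grip.
It also fails if it takes over 61 s, if anything falls off the work surface, if the arm or the gripper's body presses on something with over 40 N, if the wrist force passes 120 N, or if a joint passes its speed limit or range.

### The arm

A 6-joint arm with a two-finger parallel gripper is mounted at the origin on a cart in front of the work surface, level with it; the furniture and walls round the work are solid. World frame = base frame: x ahead of the robot, y to its left, z up, the work surface at z = 0. Lengths are in m, angles in rad, forces in N, time in s.
With the tool pointing down it reaches from about 0.35 to 0.875 m from the base axis. Payload 15.5 kg.
Tool frame: the origin (TCP) lies midway between the tips of the shut fingers; the grasp point (between the pads) lies 19 mm behind it; z points along the fingers, y is the direction in which the jaws open and shut (so a half turn about z gives the same grasp; the last joint's range is limited). The gripper opens to 85 mm and grips with 20 to 120 N. Pads are 22 mm wide; open, the fingers measure 114 mm over their backs; the gripper's body (76 mm by 85 mm) begins 54 mm behind the grasp point. The pads swing forward as they close: fully open they stand 13 mm farther back than shut.
Start: joints at [-1.353, 0.494, 1.345, -0, 1.302, -0.096], TCP at [0.192, -0.595, 0.231] pointing down, gripper open.
Joint ranges: [-2.91, 2.91], [-0.82, 2.16], [0.22, 2.67], [-1.22, 4.37], [0.12, 2.79], [-3.08, 3.08]. Speed limits (rad/s): [1.89, 1.89, 2.57, 3.01, 3.01, 3.01].

### API

Orientations are given as a rotation vector (axis times angle).
In Python, from rig import sensors, get_image, camera_model, r, spotter gives the robot as it stands.
- The arm moves only by the tool arm_command, never from a script. Its argument "moves" is a list of rows, each a list of 5 numbers: the finger opening in mm, from 0 to 85.4, then the shift along the tool's x, y, z in mm, then the turn about the tool's z in rad. In form: [[claw, dx, dy, dz, spin], ...]. A call has 1 to 10 rows; each row shifts and turns the commanded pose from where the row before left it, along the tool's axes as they then stand; what a row does not reach is not made up. A row lasts 1/12 s, in which the tool goes at most 41.7 mm and 7.16 degrees, less where a joint would pass 70% of its speed; a pose out of reach is approached as far as the arm can. A call with a gripper value outside its range is refused whole. The fingers move at their own pace and stop on an object; "grip_force" is the grip in N (left out, the last holds). Time passes only in rows, so rows that do not move let the fingers close. It gives the time, the measured TCP pose, the force and the opening at its end, in the units of the state.
- sensors.get_obs(): the state, without advancing time (a new reading comes with each control period).
- get_image(name): name is "scene" or "top" or "wrist"; returns the picture (384x512x3 uint8, blue, green, red); there is no depth.
- camera_model(name): a dict with "mtx" (3x3 intrinsics, pixels), "R" (3x3) and "t" (3): a world point X has camera coordinates R X + t. Camera axes: x right, y down, z forward; pixel columns grow to the right and rows downward; lengths in m; the calibration is good to about 2 mm. A picture is of the moment at which its call begins: read the wrist's pose just before it. camera_model takes no time and is no camera call; for the wrist camera it gives the pose at the moment of the call.
- r.finish_job(): hands the job in, once; it reports no verdict.
Trained networks look in the newest picture that a camera, given by its name, has taken for a name from the list of things; names that differ only in an ending like _2 or _b are one class to them, and where a whole thing is asked for, a point or a joint stands for the part that bears it (a point fixed in the world has none). Each returns a list of dicts, best first, with "score" (0 to 1); they miss things now and then, are a little off and sometimes report something else, mostly with a low value. They report only what shows in the picture. A call takes as long as a camera call.
- spotter.boxes_of(target, camera): "point" ([x, y, z] in m, in world coordinates, good to about 4 mm: the middle of the surface that is visible of it).
- spotter.spot_point(target, camera): "point" ([x, y, z] in m, in world coordinates, good to about 4 mm: a listed point, or the origin of a listed thing).
The state is a dict: "time": time; "qpos": joint angles; "qvel": joint speeds; "joint_efforts": joint torques, N m; "tool_pos": TCP position; "orientation": TCP orientation; "ft_force": force on the tool from outside, world axes, zero at the start; "moment": the same for the moment, N m; "grip_width": opening from 0.0 (shut) to 1.0 (fully open).
Only numpy, scipy, OpenCV 4.12 (cv2) and the standard library are available. Lean on these libraries where they do the work, as an engineer would, in place of code of your own. Each camera call takes 0.05 s, during which the arm holds its last target.

## Working session

There is one attempt and no reset: what is moved stays moved. The work goes in short steps, Python scripts to look and compute and a tool call to move; the robot and the scene stay as the last step left them, time stands still between calls to the robot, and variables do not carry over. Pictures are saved under pics/ and viewed, and the job is handed in when it is done.

Besides the shell and the picture viewer there is one more tool, called by a JSON object that holds its "api" and its "payload", one argument or row to a line. arm_command: Moves the arm, as the interface text tells. Its arguments: {"type":"object","properties":{"moves":{"type":"array","items":{"type":"array","items":{"type":"number"}}},"grip_force":{"type":"number"}},"required":["moves"]}

```bash
ls; mkdir -p pics; cat > h.py <<'E'
import numpy as np, cv2
from scipy.spatial.transform import Rotation as Ro
from rig import sensors, get_image, camera_model, r, spotter
def st():
    o=sensors.get_obs(); print('t',round(o['time'],2),'pos',np.round(o['tool_pos'],4),'rv',np.round(o['orientation'],3),'q',np.round(o['qpos'],3),'F',np.round(o['ft_force'],1),'g',round(o['grip_width'],3)); return o
def proj(cm,X):
    c=cm['R']@np.array(X)+np.array(cm['t']); p=cm['mtx']@c; return p[:2]/p[2]
def ray(cm,uv,z):
    d=np.linalg.inv(cm['mtx'])@np.array([uv[0],uv[1],1.]); R=cm['R']; C=-R.T@np.array(cm['t']); d=R.T@d
    return C+d*(z-C[2])/d[2]
E
python3 - <<'E'
from h import *
o=st()
print(Ro.from_rotvec(o['orientation']).as_matrix().round(3))
for c in ['scene','top']:
    im=get_image(c); cv2.imwrite(f'pics/{c}0.png',im)
for n in ['pan_support_right','burner_cap_right','rest','lighter','button','nozzle','lemon','pepper_mill','salt_pot','garlic']:
    print(n,[(np.round(d['point'],4).tolist(),round(d['score'],2)) for d in spotter.spot_point(n,'top')][:3])
E
```

```text
pics
t 0.0 pos [ 0.1923 -0.5943  0.2307] rv [-3.102 -0.489  0.   ] q [-1.353  0.494  1.346 -0.     1.302 -0.096] F [0.3 1.1 0.5] g 0.999
[[ 0.951  0.308 -0.   ]
 [ 0.308 -0.951  0.001]
 [ 0.    -0.001 -1.   ]]
pan_support_right [([0.475, -0.3662, 0.004], 0.95)]
burner_cap_right [([0.6053, 0.1351, 0.0247], 0.72)]
rest [([0.4855, -0.1341, -0.0021], 0.92)]
lighter [([0.481, -0.1366, 0.0313], 0.57)]
button [([0.4626, -0.1166, 0.0503], 0.87)]
nozzle [([0.4775, -0.0159, 0.0469], 0.37)]
lemon [([0.6545, -0.2618, -0.0021], 0.6)]
pepper_mill []
salt_pot [([0.4536, -0.6074, 0.0006], 0.96)]
garlic [([0.6563, -0.4018, -0.0008], 0.68)]
```

View pics/top0.png

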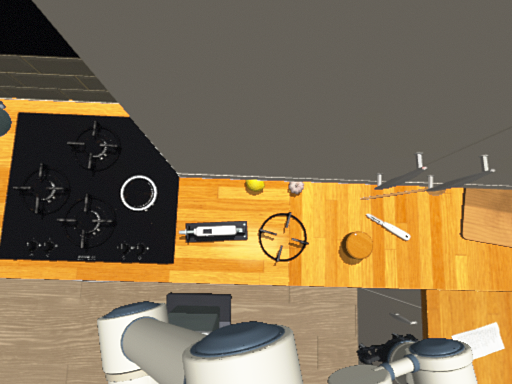

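View pics/scene0.png

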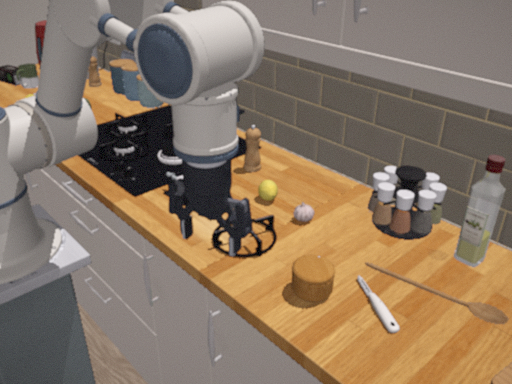

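```bash
python3 - <<'E'
from h import *
im=cv2.imread('pics/top0.png')
cv2.imwrite('pics/top0z.png',cv2.resize(im[170:280,110:330],None,fx=3.6,fy=3.6,interpolation=cv2.INTER_CUBIC))
cm=camera_model('top'); print(cm['mtx'],-cm['R'].T@cm['t'])
im=get_image('wrist'); cv2.imwrite('pics/w0.png',im)
get_image('scene')
print(spotter.spot_point('pepper_mill','scene')[:2])
for c in ['scene','wrist']:
  print([(np.round(d['point'],4).tolist(),round(d['score'],2)) for d in spotter.spot_point('pan_support_right',c)])
  print([(np.round(d['point'],4).tolist(),round(d['score'],2)) for d in spotter.spot_point('burner_cap_right',c)])
E
```

```text
[[356.37703435   0.         253.75443014]
 [  0.         356.37703435 191.34347957]
 [  0.           0.           1.        ]] [ 0.42975633 -0.21627319  1.2373046 ]
[{'point': [0.7517, -0.0844, 0.002], 'score': 0.88}]
[([0.4681, -0.3637, 0.0033], 0.9)]
[([0.6079, 0.136, 0.03], 0.66)]
[]
[]
```

View pics/top0z.png

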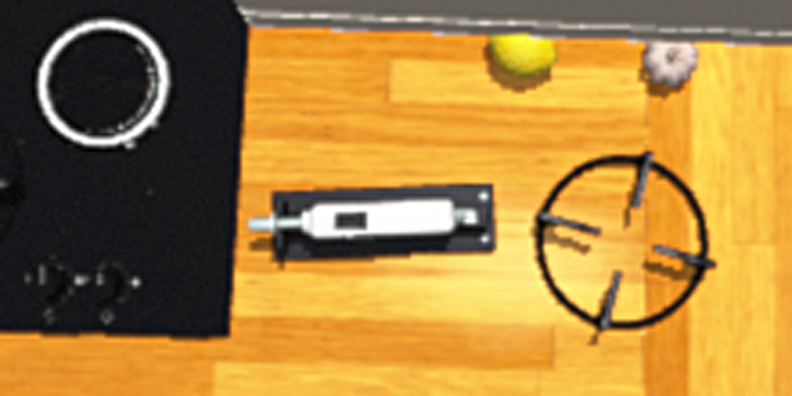

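View pics/w0.png

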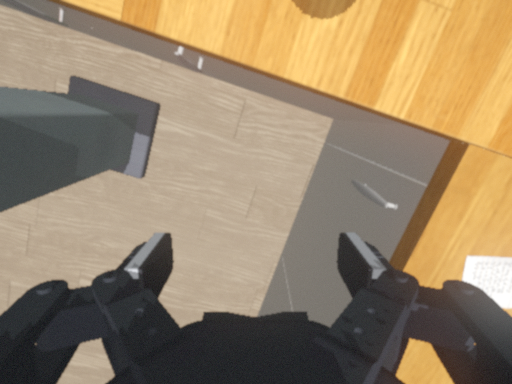

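```bash
python3 - <<'E'
from h import *
cm=camera_model('top')
P=[ray(cm,(110+(u+.5)/3.6-.5,170+(v+.5)/3.6-.5),.047) for u,v in [(648,157),(604,325),(545,217),(712,264)]]
for p in P: print(p.round(4))
c=sum(P)/4; print('c',c.round(4))
for p in P: d=p-c; print(np.hypot(*d[:2]).round(4), np.degrees(np.arctan2(d[1],d[0])).round(1))
p=ray(cm,(139,193),.03);print('cap',p)
for uv in [(140,248),(125,248)]: print('knob',ray(cm,uv,.02))
c=camera_model('wrist'); o=st(); R=Ro.from_rotvec(o['orientation']).as_matrix()
print('cam in tool', R.T@(-c['R'].T@c['t']-o['tool_pos']), (c['R']@R).round(3), c['mtx'][0,0])
E
```

```text
[ 0.5461 -0.3783  0.047 ]
[ 0.3907 -0.34    0.047 ]
[ 0.4874 -0.2835  0.047 ]
[ 0.4489 -0.439   0.047 ]
c [ 0.4683 -0.3602  0.047 ]
0.0799 -13.1
0.0801 165.4
0.0791 76.0
0.0812 -103.8
cap [0.59992446 0.13252511 0.03      ]
knob [0.41625978 0.11768059 0.02      ]
knob [0.41484003 0.16708088 0.02      ]
t 0.95 pos [ 0.1923 -0.5947  0.2313] rv [3.103 0.489 0.   ] q [-1.353  0.494  1.345  0.     1.302 -0.096] F [ 0.2 -0.   0.4] g 1.003
cam in tool [ 0.06602281  0.00041796 -0.14285889] [[-0.     1.    -0.001]
 [-0.964 -0.001 -0.267]
 [-0.267  0.     0.964]] 275.8449958066914
```

{"api": "arm_command", "payload": {
  "moves": [
    [85,28,-17,-8,0],
    [85,28,-17,-8,0],
    [85,28,-17,-8,0],
    [85,28,-17,-8,0],
    [85,28,-17,-8,0],
    [85,28,-17,-8,0],
    [85,28,-17,-8,0],
    [85,28,-17,-8,0],
    [85,28,-17,-8,0],
    [85,28,-17,-8,0]
  ],
  "grip_force": 120
}}

```text
time: 1.78
tool_pos: [0.4072, -0.3454, 0.3119]
orientation: [3.103, 0.489, 0.0]
ft_force: [1.0, -0.3, -0.2]
grip_width: 0.993
```

{"api": "arm_command", "payload": {
  "moves": [
    [85,0,0,0,0.112],
    [85,0,0,0,0.112],
    [85,0,0,0,0.112],
    [85,0,0,0,0.112],
    [85,0,0,0,0.112],
    [85,0,0,0,0]
  ]
}}

```text
time: 2.28
tool_pos: [0.4064, -0.3467, 0.3113]
orientation: [3.116, -0.396, 0.0]
ft_force: [-0.8, -0.2, 0.0]
grip_width: 0.997
```

```bash
python3 - <<'E'
from h import *
o=st()
im=get_image('wrist'); cv2.imwrite('pics/w1.png',im)
print(spotter.spot_point('pan_support_right','wrist'))
st()
E
```

```text
t 2.28 pos [ 0.4064 -0.3467  0.3113] rv [ 3.116 -0.396  0.   ] q [-0.818  0.292  1.449 -0.     1.4    1.006] F [-0.8 -0.2  0. ] g 0.997
[]
t 2.38 pos [ 0.4064 -0.3468  0.3113] rv [ 3.118 -0.381  0.   ] q [-0.818  0.292  1.449  0.     1.4    0.996] F [-0.1 -0.3 -0.3] g 0.993
```

View pics/w1.png

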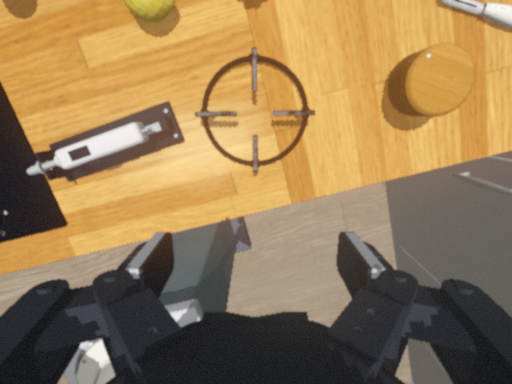

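```bash
python3 - <<'E'
from h import *
o=st(); cm=camera_model('wrist'); R=Ro.from_rotvec(o['orientation']).as_matrix()
T=o['tool_pos']
im=cv2.imread('pics/w1.png'); cv2.imwrite('pics/w1z.png',cv2.resize(im[35:190,185:330],None,fx=4,fy=4,interpolation=cv2.INTER_CUBIC))
pts={'nearout':(255,170),'farout':(254,49),'left':(199,113),'right':(314,113),'nearin':(255,137)}
for k,uv in pts.items():
    p=ray(cm,uv,.047); print(k,p.round(4),(R.T@(p-T)*1000).round(1))
E
```

```text
t 2.38 pos [ 0.4064 -0.3468  0.3113] rv [ 3.118 -0.381  0.   ] q [-0.818  0.292  1.449  0.     1.4    0.996] F [-0.1 -0.3 -0.3] g 0.993
nearout [ 0.39   -0.3444  0.047 ] [-16.5   1.7 264.3]
farout [ 0.5509 -0.383   0.047 ] [148.9   0.4 264.3]
left [ 0.4894 -0.287   0.047 ] [ 66.1 -78.  264.3]
right [ 0.4499 -0.4458  0.047 ] [ 66.   85.7 264.3]
nearin [ 0.4374 -0.3562  0.047 ] [ 32.4   1.7 264.3]
```

View pics/w1z.png

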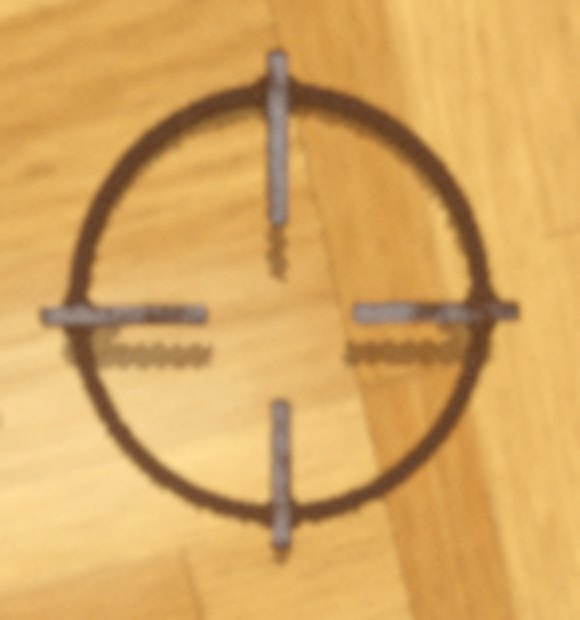

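{"api": "arm_command", "payload": {
  "moves": [
    [85,0,1.5,34,0.005],
    [85,0,0,34,0],
    [85,0,0,34,0],
    [85,0,0,34,0],
    [85,0,0,34,0],
    [85,0,0,34,0],
    [60,0,0,34,0],
    [60,0,0,30,0],
    [50,0,0,16,0],
    [40,0,0,0,0]
  ]
}}

```text
time: 3.22
tool_pos: [0.4048, -0.3469, 0.0242]
orientation: [-3.114, 0.389, 0.006]
ft_force: [-0.9, 0.5, 0.2]
grip_width: 0.474
```

```bash
python3 - <<'E'
from h import *
o=st()
im=get_image('wrist'); cv2.imwrite('pics/w2.png',im)
im=get_image('scene'); cv2.imwrite('pics/s2.png',cv2.resize(im[150:290,130:330],None,fx=3,fy=3))
st()
E
```

```text
t 3.22 pos [ 0.4048 -0.3469  0.0242] rv [-3.114  0.389  0.006] q [-0.821  0.664  1.761  0.     0.722  0.999] F [-0.9  0.5  0.2] g 0.474
t 3.32 pos [ 0.4061 -0.3482  0.0274] rv [-3.117e+00  3.910e-01  1.000e-03] q [-0.821  0.658  1.758  0.     0.726  1.   ] F [ 0.2 -0.9  0.4] g 0.47
```

View pics/w2.png

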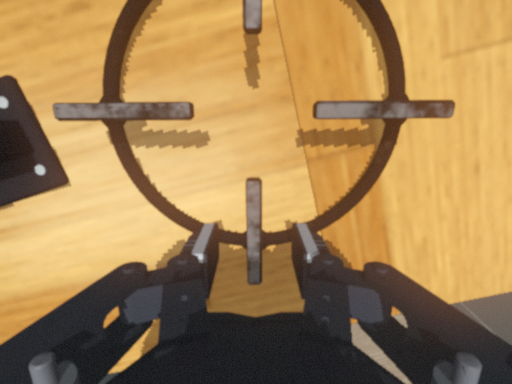

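View pics/s2.png

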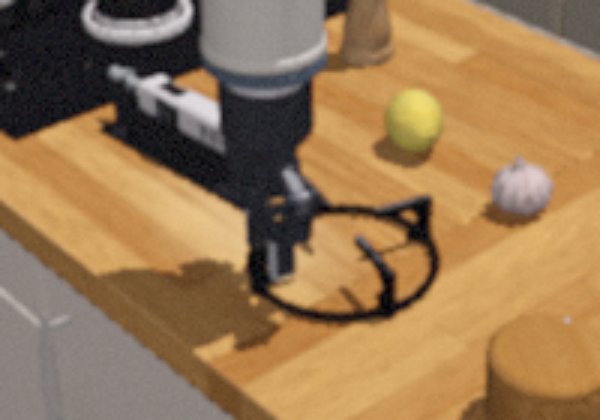

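{"api": "arm_command", "payload": {
  "moves": [
    [0,0,0,0,0],
    [0,0,0,0,0],
    [0,0,0,0,0],
    [0,0,0,0,0],
    [0,0,0,0,0],
    [0,0,0,0,0]
  ],
  "grip_force": 120
}}

```text
time: 3.82
tool_pos: [0.4066, -0.3488, 0.0289]
orientation: [3.115, -0.393, 0.003]
ft_force: [-1.3, 2.1, 13.4]
grip_width: 0.051
```

{"api": "arm_command", "payload": {
  "moves": [
    [0,0,0,-5,0],
    [0,0,0,-10,0],
    [0,0,0,-15,0],
    [0,0,0,-10,0],
    [0,0,0,-5,0],
    [0,0,0,0,0]
  ]
}}

```text
time: 4.32
tool_pos: [0.4065, -0.3487, 0.0737]
orientation: [3.115, -0.395, 0.003]
ft_force: [-1.1, -0.7, -5.0]
grip_width: 0.048
```

```bash
python3 - <<'E'
from h import *
o=st()
im=get_image('wrist'); cv2.imwrite('pics/w3.png',im)
im=get_image('scene'); cv2.imwrite('pics/s3.png',cv2.resize(im[150:290,130:330],None,fx=3,fy=3))
st()
E
```

```text
t 4.32 pos [ 0.4065 -0.3487  0.0737] rv [ 3.115e+00 -3.950e-01  3.000e-03] q [-0.821  0.581  1.731  0.     0.828  1.002] F [-1.1 -0.7 -5. ] g 0.048
t 4.42 pos [ 0.406  -0.3482  0.0723] rv [ 3.117 -0.395  0.   ] q [-0.821  0.583  1.732 -0.     0.826  1.002] F [-0.5  0.9 -4.6] g 0.048
```

View pics/w3.png

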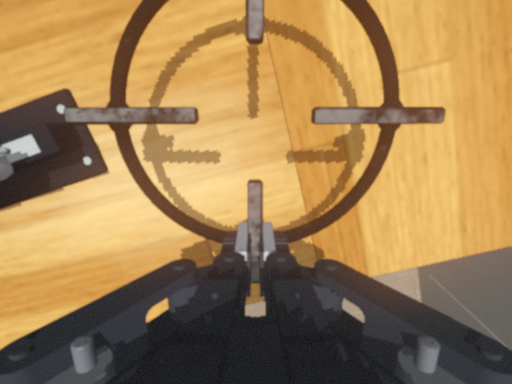

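View pics/s3.png

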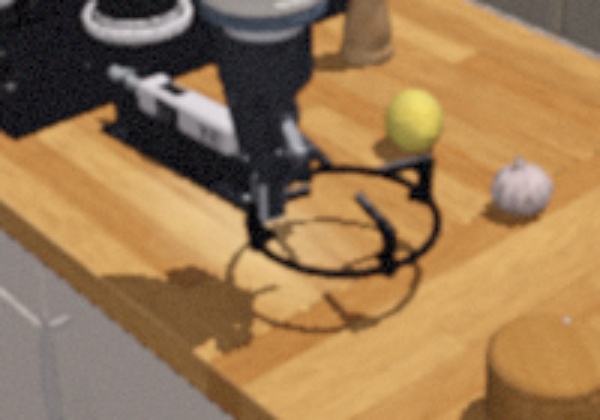

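{"api": "arm_command", "payload": {
  "moves": [
    [0,0,-8,-22,0],
    [0,0,-16,-25,0],
    [0,0,-24,-25,0],
    [0,1,-32,-14,0],
    [0,1,-35,0,0],
    [0,1,-35,0,0],
    [0,1,-35,0,0],
    [0,1,-35,0,0],
    [0,1,-35,0,0],
    [0,1,-35,0,0]
  ]
}}

```text
time: 5.25
tool_pos: [0.485, -0.0673, 0.1577]
orientation: [-3.116, 0.395, 0.002]
ft_force: [1.0, 0.1, -4.5]
grip_width: 0.051
```

{"api": "arm_command", "payload": {
  "moves": [
    [0,1,-35,0,0],
    [0,1,-35,0,0],
    [0,1,-35,0,0],
    [0,0,-35,0,0],
    [0,0,-35,0,0],
    [0,0,-26,0,0],
    [0,0,-12,0,-0.06],
    [0,0,0,0,-0.09],
    [0,0,0,0,-0.09],
    [0,0,0,0,0]
  ]
}}

```text
time: 6.08
tool_pos: [0.5407, 0.1367, 0.1573]
orientation: [3.141, -0.011, -0.003]
ft_force: [-0.3, 0.4, -4.6]
grip_width: 0.05
```

```bash
python3 - <<'E'
from h import *
o=st()
im=get_image('wrist'); cv2.imwrite('pics/w4.png',im)
cm=camera_model('wrist'); st()
print(spotter.spot_point('burner_cap_right','wrist'))
print(spotter.spot_point('pan_support_right','wrist'))
E
```

```text
t 6.08 pos [0.5407 0.1367 0.1573] rv [ 3.141e+00 -1.100e-02 -3.000e-03] q [0.141 0.486 1.6   0.    1.058 1.718] F [-0.3  0.4 -4.6] g 0.05
t 6.13 pos [0.5408 0.1365 0.1575] rv [ 3.141e+00 -2.100e-02 -2.000e-03] q [0.14  0.485 1.6   0.    1.058 1.724] F [-0.2 -0.3 -5.1] g 0.053
[{'point': [0.6067, 0.1347, 0.0292], 'score': 0.85}]
[]
```

View pics/w4.png

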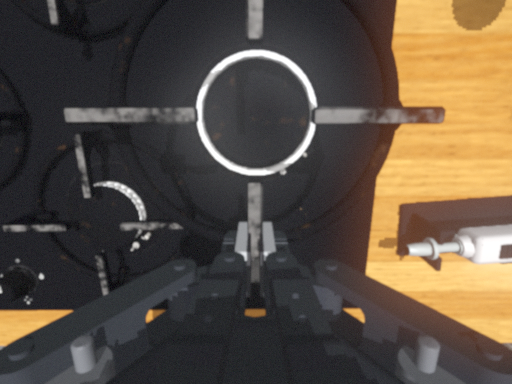

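```bash
cat > ring.py <<'E'
from h import *
def ring(im,cm,box,zs=(.02,.03),th=130):
    g=cv2.cvtColor(im,cv2.COLOR_BGR2GRAY); m=np.zeros_like(g); x0,y0,x1,y1=box
    m[y0:y1,x0:x1]=(g[y0:y1,x0:x1]>th)*255
    n,l,s,c=cv2.connectedComponentsWithStats(m); k=1+np.argmax(s[1:,4]); mm=(l==k).astype('uint8')*255
    cs,h=cv2.findContours(mm,cv2.RETR_CCOMP,cv2.CHAIN_APPROX_NONE)
    for q in sorted(cs,key=len)[-2:]:
        e=cv2.fitEllipse(cv2.convexHull(q)); print('ell',np.round(e[0],1),np.round(e[1],1),[ray(cm,e[0],z).round(4).tolist() for z in zs])
    return m
E
python3 - <<'E'
from ring import *
cm=camera_model('wrist'); o=st(); R=Ro.from_rotvec(o['orientation']).as_matrix()
im=cv2.imread('pics/w4.png')
ring(im,cm,(190,40,325,185),th=150)
print('center px of points:',[ (k,proj(cm,o['tool_pos']+R@np.array(k)).round(1)) for k in [(.066,0,-.02),(.064,0,-.02),(.066,0,.1)]])
cv2.imwrite('pics/w4z.png',cv2.resize(im[0:240,50:450],None,fx=2,fy=2,interpolation=cv2.INTER_CUBIC))
for uv in [(64,115),(196,115),(316,115),(444,115),(256,183),(256,38)]:
    p=ray(cm,uv,.176-.004); print(uv,(R.T@(p-o['tool_pos'])*1000).round(1))
E
```

```text
t 6.23 pos [0.541  0.1362 0.1578] rv [ 3.141e+00 -2.500e-02 -2.000e-03] q [0.14  0.485 1.6   0.    1.058 1.726] F [ 1.  -0.8 -4.1] g 0.051
ell [256.6 112.8] [122.1 128. ] [[0.6069, 0.1323, 0.02], [0.6069, 0.1324, 0.03]]
center px of points: [((0.066, 0, -0.02), array([252.6, 113.3])), ((0.064, 0, -0.02), array([252.6, 118.1])), ((0.066, 0, 0.1), array([253.6, 113. ]))]
(64, 115) [ 65.3 -84.9 -14.3]
(196, 115) [ 65.2 -25.5 -14.3]
(316, 115) [ 65.2  28.5 -14.3]
(444, 115) [ 65.2  86.2 -14.3]
(256, 183) [ 33.6   1.5 -14.3]
(256, 38) [ 96.5   1.5 -14.3]
```

View pics/w4z.png

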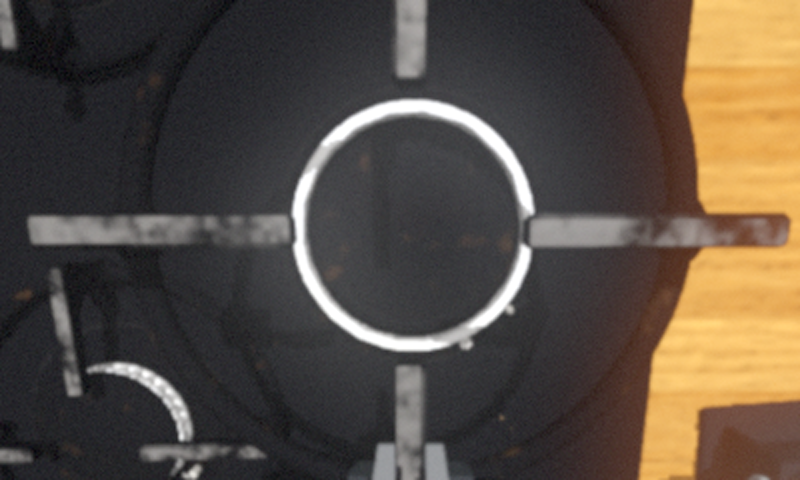

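{"api": "arm_command", "payload": {
  "moves": [
    [0,0,1,10,0],
    [0,0,1,20,0],
    [0,0,0,25,0],
    [0,0,0,18,0],
    [0,0,0,8,0],
    [0,0,0,0,0],
    [0,0,0,0,0]
  ]
}}

```text
time: 6.82
tool_pos: [0.5412, 0.1342, 0.0772]
orientation: [3.141, -0.021, -0.001]
ft_force: [1.2, 0.5, -4.2]
grip_width: 0.051
```

```bash
python3 - <<'E'
from h import *
o=st()
im=get_image('wrist'); cv2.imwrite('pics/w5.png',im)
cv2.imwrite('pics/w5z.png',cv2.resize(im[0:240,50:450],None,fx=2,fy=2,interpolation=cv2.INTER_CUBIC))
im=get_image('scene'); cv2.imwrite('pics/s5.png',cv2.resize(im[80:220,80:280],None,fx=3,fy=3))
st()
E
```

```text
t 6.82 pos [0.5412 0.1342 0.0772] rv [ 3.141e+00 -2.100e-02 -1.000e-03] q [0.136 0.598 1.671 0.    0.873 1.72 ] F [ 1.2  0.5 -4.2] g 0.051
t 6.92 pos [0.5419 0.1344 0.0782] rv [-3.141e+00  2.000e-02 -2.000e-03] q [0.136 0.596 1.67  0.    0.873 1.72 ] F [-0.1 -0.2 -3.7] g 0.053
```

View pics/w5z.png

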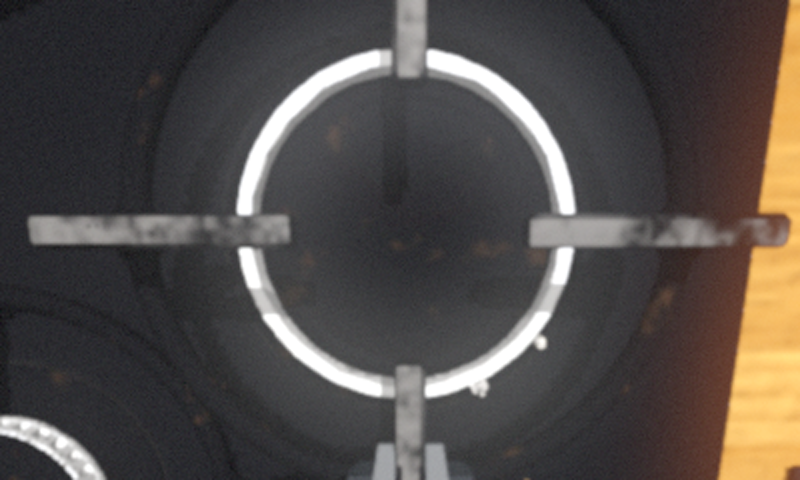

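View pics/s5.png

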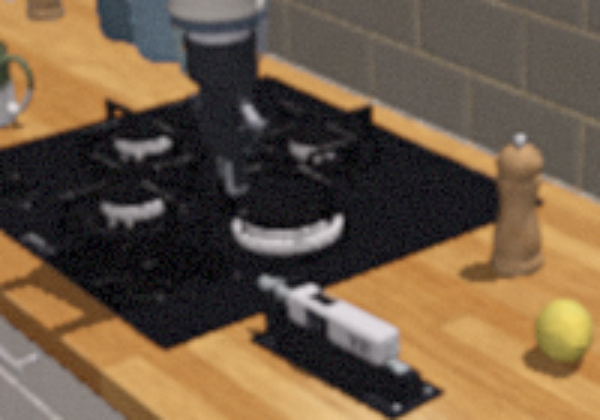

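```bash
python3 - <<'E'
from h import *
o=st(); cm=camera_model('wrist'); R=Ro.from_rotvec(o['orientation']).as_matrix();T=o['tool_pos']
t=lambda uv,z:(R.T@(ray(cm,uv,z)-T)*1000).round(1)
zz=lambda u,v:((u+.5)/2-.5+50,(v+.5)/2-.5)
im=cv2.imread('pics/w5.png'); g=cv2.cvtColor(im,cv2.COLOR_BGR2GRAY).astype(float)
# radial edge scan for outer ring edge
c=np.array([253.3,111.]); P=[]
for a in np.radians(np.arange(0,360,3)):
    if min(abs((np.degrees(a)+45)%90-45),99)<9: continue
    rr=np.arange(70,100,.25); xs=c[0]+rr*np.cos(a); ys=c[1]+rr*np.sin(a)
    v=cv2.remap(g.astype('float32'),xs.astype('float32')[None],ys.astype('float32')[None],1)[0]
    k=np.where((v[:-1]>140)&(v[1:]<=140))[0]
    if len(k): P.append((xs[k[0]],ys[k[0]]))
P=np.array(P,'float32'); e=cv2.fitEllipse(P); print(len(P),e)
for z in (.012,.02,.03):
  X=np.array([ray(cm,p,z) for p in P])[:,:2]; A=np.c_[2*X,np.ones(len(X))]; s=np.linalg.lstsq(A,(X**2).sum(1),rcond=None)[0]
  rad=np.sqrt(s[2]+s[0]**2+s[1]**2); res=np.hypot(*(X-s[:2]).T)-rad
  print(z,'centre',s[:2].round(4),'r',rad.round(4),'rms',res.std().round(5),'tool',(R.T@(np.r_[s[:2],z]-T)*1000).round(1))
zb=T[2]+.019-.003
for n,u,v in [('L',27,230),('R',789,231),('Li',290,230),('Ri',530,231)]: print(n,t(zz(u,v),zb))
for n,u,v in [('near',409,366)]: print(n,t(zz(u,v),zb))
for n,u,v in [('far',411,77)]: print(n,t(zz(u,v),zb-.002))
E
```

```text
t 6.92 pos [0.5419 0.1344 0.0782] rv [-3.141e+00  2.000e-02 -2.000e-03] q [0.136 0.596 1.67  0.    0.873 1.72 ] F [-0.1 -0.2 -3.7] g 0.053
100 ((252.59396362304688, 111.41956329345703), (169.46974182128906, 177.50979614257812), 174.5599365234375)
0.012 centre [0.604  0.1342] r 0.0624 rms 0.00132 tool [62.  -0.6 66.3]
0.02 centre [0.6042 0.1342] r 0.06 rms 0.00127 tool [62.1 -0.5 58.3]
0.03 centre [0.6044 0.1341] r 0.057 rms 0.00121 tool [62.3 -0.4 48.3]
L [ 65.4 -84.2 -15.9]
R [ 65.1  85.2 -15.9]
Li [ 65.4 -25.7 -15.9]
Ri [ 65.1  27.6 -15.9]
near [ 34.2   0.7 -15.9]
far [ 96.5   1.2 -13.8]
```

```bash
cat > cap.py <<'E'
from h import *
from scipy.optimize import least_squares
def edges(g,c,r0,r1,inner,th):
    P=[]
    for a in np.radians(np.arange(0,360,3)):
        if abs((np.degrees(a)+45)%90-45)<10: continue
        rr=np.arange(r0,r1,.25); xs=c[0]+rr*np.cos(a); ys=c[1]+rr*np.sin(a)
        v=cv2.remap(g.astype('float32'),xs.astype('float32')[None],ys.astype('float32')[None],1)[0]
        if inner: k=np.where((v[:-1]<th)&(v[1:]>=th))[0]; k=k[:1]
        else: k=np.where((v[:-1]>th)&(v[1:]<=th))[0]; k=k[-1:]
        if len(k): P.append((xs[k[0]],ys[k[0]]))
    return np.array(P,'float32')
def fit(P,cm,z):
    X=np.array([ray(cm,p,z) for p in P])[:,:2]
    f=lambda s:np.hypot(*(X-s[:2]).T)-s[2]
    s=least_squares(f,[.605,.135,.05],loss='soft_l1',f_scale=.001); return s.x,f(s.x)
E
python3 - <<'E'
from cap import *
o=st(); cm=camera_model('wrist'); 
# nominal camera: build from tool pose
R=Ro.from_rotvec(o['orientation']).as_matrix();T=o['tool_pos']
Rc=cm['R']@R; ct=R.T@(-cm['R'].T@cm['t']-T); print(ct,Ro.from_matrix(Rc).as_rotvec())
Rc=np.array([[0,1,0],[-.964,0,-.267],[-.267,0,.964]]); ct=np.array([.066,.0004,-.1429])
for name,pos,yaw,(r0,r1,c) in [('w4',[.5408,.1366,.1576],-.015,(40,75,(256.6,112))),('w5',[.5416,.1343,.0777],-.0205,(55,100,(253.3,111)))]:
    R=Ro.from_rotvec([np.pi*np.cos(-yaw/np.pi),yaw,0]).as_matrix(); R=Ro.from_rotvec(np.array([1,yaw/np.pi,0])/np.hypot(1,yaw/np.pi)*np.pi).as_matrix()
    M={'mtx':cm['mtx'],'R':Rc@R.T}; M['t']=-M['R']@(np.array(pos)+R@ct)
    g=cv2.cvtColor(cv2.imread(f'pics/{name}.png'),cv2.COLOR_BGR2GRAY)
    for inner,z in [(1,.035),(0,.02),(0,.025)]:
        P=edges(g,c,r0,r1,inner,110); s,f=fit(P,M,z)
        print(name,inner,z,len(P),s.round(4),'rms',f.std().round(5),'tool',(R.T@(np.r_[s[:2],z]-pos)*1000).round(1))
E
```

```text
t 6.92 pos [0.5419 0.1344 0.0782] rv [-3.141e+00  2.000e-02 -2.000e-03] q [0.136 0.596 1.67  0.    0.873 1.72 ] F [-0.1 -0.2 -3.7] g 0.053
[ 0.06625472  0.00088769 -0.14287288] [ 0.21263423  0.21168796 -1.56086497]
w4 1 0.035 92 [0.6047 0.1343 0.0492] rms 0.0002 tool [ 63.9   1.7 122.6]
w4 0 0.02 92 [0.604  0.1342 0.0603] rms 0.00078 tool [ 63.2   1.8 137.6]
w4 0 0.025 92 [0.6041 0.1343 0.0592] rms 0.00076 tool [ 63.3   1.7 132.6]
w5 1 0.035 92 [0.6048 0.1344 0.0475] rms 0.00016 tool [63.2 -1.  42.7]
w5 0 0.02 92 [0.604  0.1346 0.0601] rms 0.00091 tool [62.4 -1.1 57.7]
w5 0 0.025 92 [0.6041 0.1345 0.0586] rms 0.00088 tool [62.5 -1.1 52.7]
```

{"api": "arm_command", "payload": {
  "moves": [
    [0,-2,-1.6,5,0],
    [0,0,0,10,0],
    [0,0,0,10,0],
    [0,0,0,6,0],
    [0,0,0,0,0],
    [0,0,0,0,0]
  ]
}}

```text
time: 7.42
tool_pos: [0.5389, 0.1359, 0.0457]
orientation: [3.141, -0.019, -0.002]
ft_force: [0.9, 0.8, -3.3]
grip_width: 0.052
```

```bash
python3 - <<'E'
from cap import *
o=st()
cm=camera_model('wrist'); im=get_image('wrist'); cv2.imwrite('pics/w6.png',im)
cv2.imwrite('pics/w6z.png',cv2.resize(im[0:240,50:450],None,fx=2,fy=2,interpolation=cv2.INTER_CUBIC))
R=Ro.from_rotvec(o['orientation']).as_matrix();T=o['tool_pos']
g=cv2.cvtColor(im,cv2.COLOR_BGR2GRAY)
P=edges(g,(254.5,112),55,105,1,110); s,f=fit(P,cm,.035); print(len(P),s.round(4),f.std(),(R.T@(np.r_[s[:2],.035]-T)*1000).round(1))
st()
E
```

```text
t 7.42 pos [0.5389 0.1359 0.0457] rv [ 3.141e+00 -1.900e-02 -2.000e-03] q [0.14  0.646 1.695 0.    0.802 1.723] F [ 0.9  0.8 -3.3] g 0.052
92 [0.6039 0.134  0.0464] 0.00010162677882811454 [65.1  1.2 10.6]
t 7.47 pos [0.5392 0.136  0.0461] rv [ 3.141e+00 -1.900e-02 -1.000e-03] q [ 0.14   0.645  1.695 -0.     0.802  1.723] F [ 1.4 -0.1 -4.6] g 0.052
```

View pics/w6z.png

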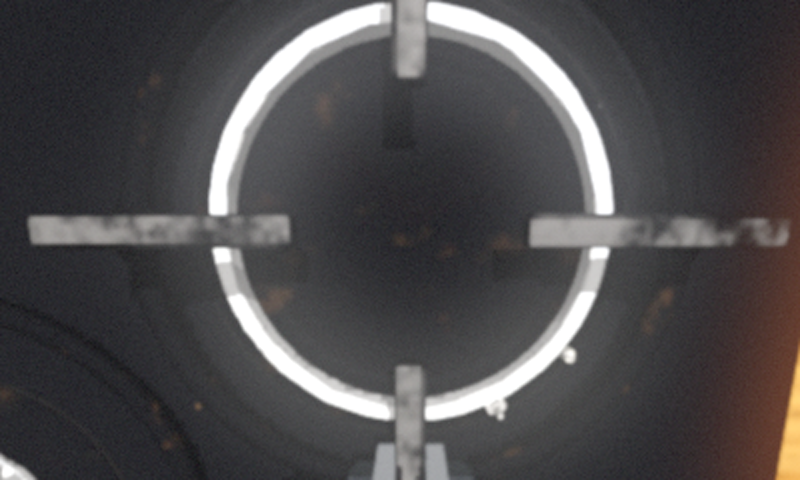

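{"api": "arm_command", "payload": {
  "moves": [
    [0,0,0.5,3,0],
    [0,0,0,3,0],
    [0,0,0,2,0],
    [0,0,0,0,0]
  ]
}}

```text
time: 7.8
tool_pos: [0.5391, 0.1355, 0.0379]
orientation: [3.141, -0.019, -0.001]
ft_force: [-0.6, -0.3, -4.7]
grip_width: 0.048
```

```bash
python3 - <<'E'
from h import *
o=st()
E
```

```text
t 7.8 pos [0.5391 0.1355 0.0379] rv [ 3.141e+00 -1.900e-02 -1.000e-03] q [0.139 0.658 1.7   0.    0.784 1.722] F [-0.6 -0.3 -4.7] g 0.048
```

{"api": "arm_command", "payload": {
  "moves": [
    [0,0,0,2,0],
    [0,0,0,1,0],
    [0,0,0,0,0]
  ]
}}

```text
time: 8.05
tool_pos: [0.5393, 0.1355, 0.0355]
orientation: [-3.141, 0.019, -0.0]
ft_force: [-2.0, -0.3, -0.5]
grip_width: 0.044
```

{"api": "arm_command", "payload": {
  "moves": [
    [0,0,0,1.5,0],
    [0,0,0,1,0],
    [0,0,0,0,0]
  ]
}}

```text
time: 8.3
tool_pos: [0.5393, 0.1356, 0.0351]
orientation: [-3.141, 0.019, -0.002]
ft_force: [-15.2, -2.5, 48.7]
grip_width: 0.051
```

{"api": "arm_command", "payload": {
  "moves": [
    [0,0,0,-1.2,0],
    [0,0,0,0,0]
  ]
}}

```text
time: 8.47
tool_pos: [0.5393, 0.1356, 0.0353]
orientation: [-3.141, 0.019, -0.002]
ft_force: [-8.5, -1.3, 26.7]
grip_width: 0.047
```

```bash
python3 - <<'E'
from cap import *
o=st()
cm=camera_model('wrist'); im=get_image('wrist'); cv2.imwrite('pics/w7.png',im)
cv2.imwrite('pics/w7z.png',cv2.resize(im[0:240,50:450],None,fx=2,fy=2,interpolation=cv2.INTER_CUBIC))
R=Ro.from_rotvec(o['orientation']).as_matrix();T=o['tool_pos']
g=cv2.cvtColor(im,cv2.COLOR_BGR2GRAY)
P=edges(g,(255,112),60,110,1,110); s,f=fit(P,cm,.035); print(len(P),s.round(4),f.std(),(R.T@(np.r_[s[:2],.035]-T)*1000).round(1))
im=get_image('scene'); cv2.imwrite('pics/s7.png',cv2.resize(im[80:220,80:280],None,fx=3,fy=3))
st()
E
```

```text
t 8.47 pos [0.5393 0.1356 0.0353] rv [-3.141e+00  1.900e-02 -2.000e-03] q [0.139 0.662 1.702 0.    0.776 1.722] F [-8.5 -1.3 26.7] g 0.047
92 [0.6037 0.134  0.0461] 0.0004930505912425767 [64.5  0.8  0.3]
t 8.57 pos [0.5393 0.1355 0.0353] rv [-3.141e+00  1.900e-02 -1.000e-03] q [ 0.139  0.662  1.702 -0.     0.776  1.722] F [-8.  -0.6 26. ] g 0.05
```

View pics/w7z.png

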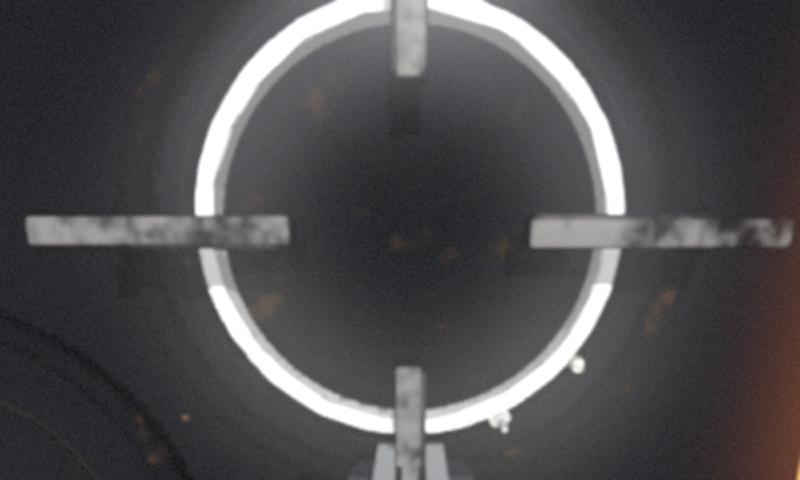

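View pics/s7.png

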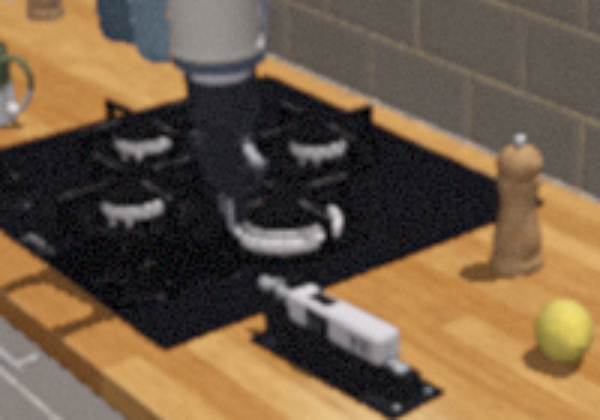

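{"api": "arm_command", "payload": {
  "moves": [
    [20,0,0,0,0],
    [40,0,0,0,0],
    [40,0,0,0,0],
    [40,0,0,-10,0],
    [40,0,0,-25,0],
    [40,0,0,-35,0],
    [40,0,0,-35,0],
    [40,0,0,0,0],
    [40,0,0,0,0]
  ],
  "grip_force": 30
}}

```text
time: 9.32
tool_pos: [0.5405, 0.1357, 0.1416]
orientation: [-3.141, 0.019, -0.007]
ft_force: [-0.2, 0.3, -0.3]
grip_width: 0.463
```

```bash
python3 - <<'E'
from cap import *
o=st()
cm=camera_model('wrist'); im=get_image('wrist'); cv2.imwrite('pics/w8.png',im)
cv2.imwrite('pics/w8z.png',cv2.resize(im[0:240,50:450],None,fx=2,fy=2,interpolation=cv2.INTER_CUBIC))
R=Ro.from_rotvec(o['orientation']).as_matrix();T=o['tool_pos']
im=get_image('scene'); cv2.imwrite('pics/s8.png',cv2.resize(im[80:220,80:280],None,fx=3,fy=3))
st()
E
```

```text
t 9.32 pos [0.5405 0.1357 0.1416] rv [-3.141  0.019 -0.007] q [0.139 0.503 1.622 0.    1.012 1.722] F [-0.2  0.3 -0.3] g 0.463
t 9.42 pos [0.539  0.1355 0.1391] rv [-3.142  0.019  0.   ] q [0.139 0.507 1.624 0.    1.011 1.722] F [ 0.   0.2 -0.4] g 0.469
```

View pics/w8z.png

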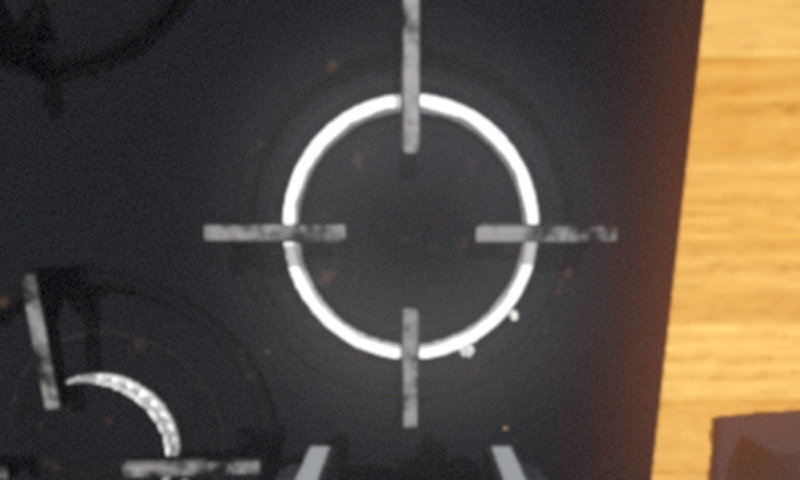

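View pics/s8.png

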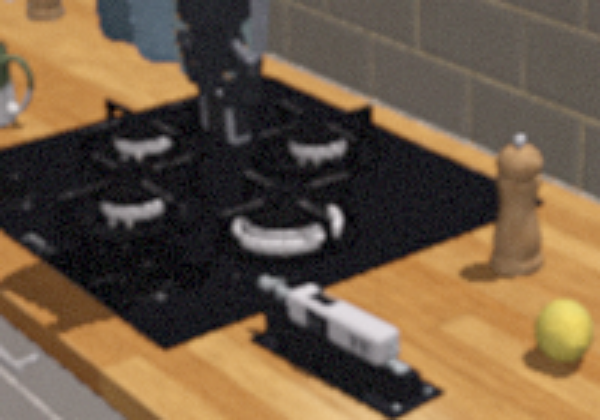

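```bash
python3 - <<'E'
from cap import *
o=st(); cm=camera_model('wrist')
zz=lambda u,v:((u+.5)/2-.5+50,(v+.5)/2-.5)
D={}
for n,u,v in [('L',204,233),('R',617,233.5),('Li',346,233),('Ri',476,234),('N',410,428),('Ni',410,308),('Fi',411,153)]:
    D[n]=ray(cm,zz(u,v),.054); print(n,D[n].round(4))
d=lambda a,b:np.linalg.norm(D[a]-D[b]).round(4)
print(d('L','R'),d('Li','Ri'),d('Ni','Fi'),d('N','Ni'),d('L','Li'),d('R','Ri'))
g=cv2.cvtColor(cv2.imread('pics/w8.png'),cv2.COLOR_BGR2GRAY)
P=edges(g,(256,112),45,80,1,110); s,f=fit(P,cm,.035); print(s.round(4),f.std())
print('support c',((D['L']+D['R'])/2).round(4),((D['Ni']+D['Fi'])/2).round(4))
E
```

```text
t 9.42 pos [0.539  0.1355 0.1391] rv [-3.142  0.019  0.   ] q [0.139 0.507 1.624 0.    1.011 1.722] F [ 0.   0.2 -0.4] g 0.469
L [0.6035 0.216  0.054 ]
R [0.6012 0.051  0.054 ]
Li [0.6028 0.1593 0.054 ]
Ri [0.6018 0.1073 0.054 ]
N [0.5196 0.1348 0.054 ]
Ni [0.5724 0.1341 0.054 ]
Fi [0.6323 0.133  0.054 ]
0.165 0.052 0.0598 0.0529 0.0567 0.0564
[0.6023 0.1336 0.0483] 0.00019246976971239732
support c [0.6024 0.1335 0.054 ] [0.6024 0.1335 0.054 ]
```

{"api": "arm_command", "payload": {
  "moves": [
    [60,-3,15,-4,0],
    [60,-6,32,-4,0],
    [60,-6,36,0,0],
    [60,-6,36,0,0],
    [60,-6,36,0,0],
    [60,-6,36,0,0],
    [60,-6,36,0,0],
    [60,-6,36,0,0],
    [60,-6,36,0,0],
    [60,-6,30,0,0]
  ]
}}

```text
time: 10.25
tool_pos: [0.4771, -0.1948, 0.146]
orientation: [-3.141, 0.02, 0.003]
ft_force: [1.5, 0.5, 0.7]
grip_width: 0.702
```

{"api": "arm_command", "payload": {
  "moves": [
    [60,-2,6,0,-0.124],
    [60,0,0,0,-0.124],
    [60,0,0,0,-0.124],
    [60,0,0,0,-0.124],
    [60,0,0,0,-0.124],
    [60,0,0,0,-0.124],
    [60,0,0,0,-0.124],
    [60,0,0,0,-0.124],
    [60,0,0,0,-0.124],
    [60,0,0,0,-0.124]
  ]
}}

```text
time: 11.08
tool_pos: [0.4755, -0.1984, 0.1459]
orientation: [-2.561, -1.816, 0.002]
ft_force: [-0.1, -0.6, 0.1]
grip_width: 0.703
```

{"api": "arm_command", "payload": {
  "moves": [
    [60,0,0,0,-0.124],
    [60,0,0,0,-0.124],
    [60,0,0,0,-0.124],
    [60,0,0,0,0],
    [60,0,0,0,0]
  ]
}}

```text
time: 11.5
tool_pos: [0.4757, -0.1985, 0.1462]
orientation: [-2.192, -2.248, 0.001]
ft_force: [-0.7, 0.0, 0.7]
grip_width: 0.704
```

```bash
python3 - <<'E'
from h import *
o=st()
cm=camera_model('wrist'); im=get_image('wrist'); cv2.imwrite('pics/w9.png',im)
for n in ['lighter','button','nozzle','rest']: print(n,[(np.round(d['point'],4).tolist(),round(d['score'],2)) for d in spotter.spot_point(n,'wrist')][:2])
R=Ro.from_rotvec(o['orientation']).as_matrix(); print(np.degrees(np.arctan2(R[1,0],R[0,0])))
E
```

```text
t 11.5 pos [ 0.4757 -0.1985  0.1462] rv [-2.192e+00 -2.248e+00  1.000e-03] q [-0.511  0.45   1.713  0.     0.98  -0.536] F [-0.7  0.   0.7] g 0.704
lighter [([0.4875, -0.1382, 0.0324], 0.97)]
button [([0.4651, -0.1182, 0.0496], 0.78)]
nozzle []
rest []
91.42776923618062
```

View pics/w9.png

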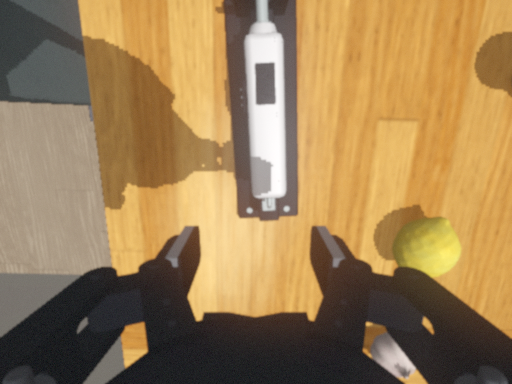

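```bash
python3 - <<'E'
from h import *
im=cv2.imread('pics/w9.png'); cv2.imwrite('pics/w9z.png',cv2.resize(im[0:225,205:325],None,fx=5,fy=5,interpolation=cv2.INTER_CUBIC)[:, :])
z=cv2.resize(im[0:225,205:325],None,fx=2.6,fy=2.6,interpolation=cv2.INTER_CUBIC); cv2.imwrite('pics/w9z.png',z)
o=st(); cm=camera_model('wrist'); R=Ro.from_rotvec(o['orientation']).as_matrix();T=o['tool_pos']
g=cv2.cvtColor(im,cv2.COLOR_BGR2GRAY)
for row in (45,60,110,125,140,185):
    k=np.where(g[row,225:300]>150)[0]+225
    a,b=k.min(),k.max()+1; 
    m=(a+b)/2-.5; p=ray(cm,(m,row),.055); print(row,a,b,p.round(4),(R.T@(p-T)*1000).round(1), 276*0+ (R.T@(ray(cm,(b-.5,row),.05)-ray(cm,(a-.5,row),.05))*1000).round(1)[1])
for uv in [(264,34),(270,198)]: print(uv,ray(cm,uv,.052).round(4),(R.T@(ray(cm,uv,.052)-T)*1000).round(1))
for p in ([.4651,-.1182,.0496],[.4875,-.1382,.0324]): print(proj(cm,p),(R.T@(np.array(p)-T)*1000).round(1))
E
```

```text
t 11.75 pos [ 0.4761 -0.1987  0.1468] rv [-2.191 -2.251  0.   ] q [-0.511  0.449  1.713  0.     0.98  -0.538] F [-0.5  0.1 -0.6] g 0.704
45 245 300 [ 0.4848 -0.0816  0.055 ] [116.8  11.9  91.8] 43.3
60 225 300 [ 0.4775 -0.0924  0.055 ] [106.2   4.2  91.8] 59.9
110 225 300 [ 0.4787 -0.1299  0.055 ] [68.7  4.5 91.8] 62.7
125 225 300 [ 0.4791 -0.1419  0.055 ] [56.7  4.6 91.8] 63.5
140 225 300 [ 0.4795 -0.1542  0.055 ] [44.4  4.6 91.8] 64.5
185 225 300 [ 0.4808 -0.1933  0.055 ] [ 5.3  4.9 91.8] 67.4
(264, 34) [ 0.4785 -0.0734  0.052 ] [125.2   5.7  94.8]
(270, 198) [ 0.4886 -0.206   0.052 ] [-7.7 12.3 94.8]
[245.81584434  94.81635595] [80.8 -8.8 97.2]
[270.77552947 119.98425593] [ 60.2  13.  114.4]
```

View pics/w9z.png

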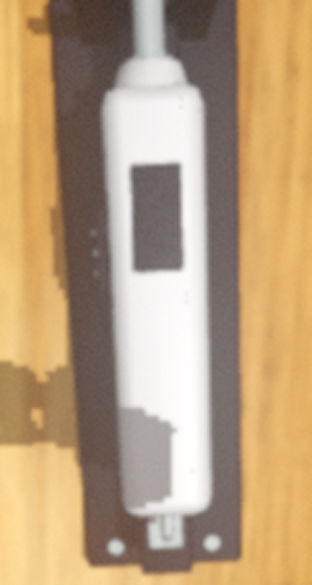

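```bash
python3 - <<'E'
from h import *
o=st(); cm=camera_model('wrist'); R=Ro.from_rotvec(o['orientation']).as_matrix();T=o['tool_pos']
im=cv2.imread('pics/w9.png'); hsv=cv2.cvtColor(im,cv2.COLOR_BGR2HSV)
g=im.min(2)
X=[];W=[]
for row in list(range(40,60,2))+list(range(108,150,3))+list(range(150,192,3)):
    k=np.where(g[row,235:298]>100)[0]+235
    # contiguous around 266
    a=266
    while g[row,a-1]>95: a-=1
    b=266
    while g[row,b+1]>95: b+=1
    L,Rr=[(R.T@(ray(cm,(c,row),.052)-T)*1000) for c in (a-.5,b+.5)]
    X.append([L[0],(L[1]+Rr[1])/2]);W.append(Rr[1]-L[1])
X=np.array(X); print(np.round(W,1)); print(X.round(1).tolist())
p=np.polyfit(X[:,0],X[:,1],1); print(p,np.degrees(np.arctan(p[0])))
E
```

```text
t 11.75 pos [ 0.4761 -0.1987  0.1468] rv [-2.191 -2.251  0.   ] q [-0.511  0.449  1.713  0.     0.98  -0.538] F [-0.5  0.1 -0.6] g 0.704
[32.7 31.9 32.  32.8 32.1 33.  33.  33.1 33.9 33.2 40.5 39.8 40.7 67.5
 41.  75.5 74.  74.2 71.9 68.7 72.3 72.5 72.7 71.2 72.3 72.5 73.6 72.9
 66.2 72.5 71.8 72.  71.3 39.8 40.8 40.  40.1 41.1]
[[121.0, 6.2], [119.6, 5.8], [118.2, 5.8], [116.8, 5.4], [115.4, 5.8], [113.9, 6.2], [112.5, 6.2], [111.1, 6.2], [109.6, 6.7], [108.2, 6.3], [70.3, 12.0], [67.9, 11.6], [65.5, 12.1], [63.1, 25.4], [60.6, 12.1], [58.2, 29.4], [55.8, 29.4], [53.3, 29.5], [50.8, 28.3], [48.3, 26.7], [45.8, 28.5], [43.3, 29.5], [40.7, 28.7], [38.2, 28.8], [35.6, 29.3], [33.0, 29.4], [30.4, 29.9], [27.8, 30.4], [25.2, 27.0], [22.5, 30.2], [19.9, 29.8], [17.2, 29.9], [14.5, 30.4], [11.8, 14.6], [9.1, 15.1], [6.3, 14.7], [3.5, 14.8], [0.8, 15.3]]
[-0.18241438 29.69921884] -10.337909566470088
```

```bash
python3 - <<'E'
from h import *
cm=camera_model('wrist'); o=sensors.get_obs(); R=Ro.from_rotvec(o['orientation']).as_matrix();T=o['tool_pos']
g=cv2.imread('pics/w9.png').min(2).astype(int)
for row in (45,110,180): print(row,g[row,240:296].tolist())
L=[];Q=[]
for row in list(range(40,60,2))+list(range(108,190,3)):
    for side,S in ((-1,L),(1,Q)):
        if side<0 and row>150: continue
        c=np.arange(240,296); d=np.diff(g[row,240:296]); 
        seg=slice(0,20) if side<0 else slice(28,55)
        k=(np.argmax(d[seg]) if side<0 else 28+np.argmin(d[seg]))
        S.append((R.T@(ray(cm,(240+k+.5,row),.05)-T)*1000)[:2])
for S in (L,Q):
    S=np.array(S); p=np.polyfit(S[:,0],S[:,1],1); rr=S[:,1]-np.polyval(p,S[:,0]); ok=abs(rr)<1.5; p=np.polyfit(S[ok,0],S[ok,1],1); print(p,ok.sum(),len(S), S[~ok].round(1).tolist()[:6])
E
```

```text
45 [69, 72, 75, 96, 132, 164, 188, 200, 210, 221, 228, 233, 238, 239, 240, 239, 240, 240, 240, 241, 241, 242, 241, 242, 243, 244, 243, 244, 245, 244, 245, 245, 245, 246, 246, 246, 244, 241, 238, 234, 230, 220, 197, 156, 108, 93, 93, 93, 93, 95, 96, 90, 92, 92, 87, 82]
110 [75, 75, 76, 83, 88, 85, 90, 114, 153, 184, 198, 209, 219, 228, 234, 238, 240, 241, 242, 243, 243, 244, 245, 247, 246, 246, 247, 247, 248, 247, 249, 249, 249, 250, 250, 251, 251, 251, 249, 245, 241, 235, 228, 210, 175, 126, 107, 105, 103, 104, 103, 102, 103, 101, 101, 97]
180 [81, 85, 83, 80, 78, 81, 83, 83, 79, 80, 89, 114, 133, 147, 151, 156, 158, 160, 160, 162, 162, 164, 162, 163, 162, 162, 162, 163, 162, 165, 188, 228, 246, 250, 251, 252, 253, 251, 245, 248, 249, 245, 239, 232, 220, 194, 153, 116, 102, 107, 106, 105, 104, 101, 107, 100]
[-0.04975631 -4.02916811] 25 25 []
[-0.04751432 26.53599855] 38 38 []
```

{"api": "arm_command", "payload": {
  "moves": [
    [60,0,0,0,-0.049],
    [60,20,3,5,0],
    [60,30,4,20,0],
    [60,22,3,25,0],
    [60,6,0,12,0],
    [60,0,0,0,0],
    [60,0,0,0,0]
  ]
}}

```text
time: 12.33
tool_pos: [0.48, -0.1201, 0.0849]
orientation: [-2.133, -2.306, 0.001]
ft_force: [0.9, -1.6, 0.7]
grip_width: 0.704
```

```bash
python3 - <<'E'
from h import *
o=st()
cm=camera_model('wrist'); im=get_image('wrist'); cv2.imwrite('pics/w10.png',im)
im=get_image('scene'); cv2.imwrite('pics/s10.png',cv2.resize(im[80:240,120:320],None,fx=3,fy=3))
R=Ro.from_rotvec(o['orientation']).as_matrix(); print(np.degrees(np.arctan2(R[1,0],R[0,0])))
E
```

```text
t 12.33 pos [ 0.48   -0.1201  0.0849] rv [-2.133e+00 -2.306e+00  1.000e-03] q [-0.366  0.525  1.82  -0.     0.798 -0.444] F [ 0.9 -1.6  0.7] g 0.704
94.46862759441078
```

View pics/w10.png

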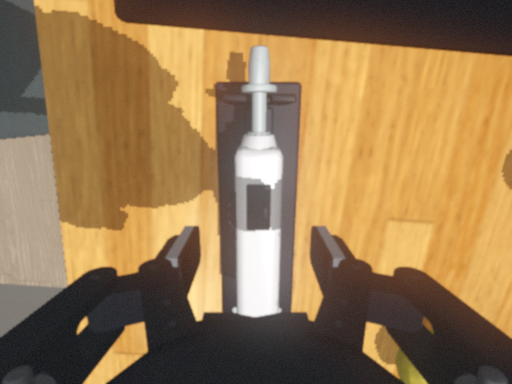

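View pics/s10.png

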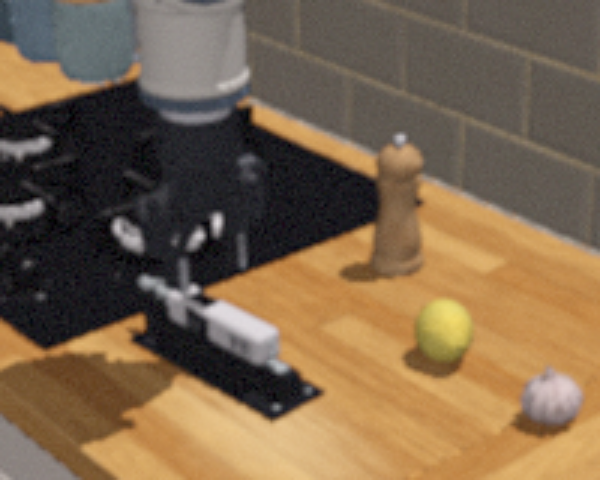

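```bash
python3 - <<'E'
from h import *
o=st(); cm=camera_model('wrist'); R=Ro.from_rotvec(o['orientation']).as_matrix();T=o['tool_pos']
for n,uv,z in [('shoulder',(259,152),.052),('collar near',(259,92),.049),('tip',(260,46),.049),('slide f',(259,185),.066),('slide b',(259,228),.066),('hand',(259,270),.05),('neck',(260,115),.049)]:
    print(n,(R.T@(ray(cm,uv,z)-T)*1000).round(1))
print([(np.round(R.T@(np.array(d['point'])-T)*1000,1),d['score']) for n in('button','lighter','nozzle') for d in spotter.spot_point(n,'wrist')])
im=cv2.imread('pics/w10.png'); cv2.imwrite('pics/w10z.png',cv2.resize(im[30:320,170:350],None,fx=2,fy=2,interpolation=cv2.INTER_CUBIC))
E
```

```text
t 12.43 pos [ 0.4808 -0.1211  0.0858] rv [2.133e+00 2.304e+00 1.000e-03] q [-0.367  0.523  1.819 -0.     0.798 -0.444] F [ 0.4 -0.1  0.5] g 0.699
shoulder [42.4  1.2 33.8]
collar near [78.9  1.1 36.8]
tip [104.6   1.6  36.8]
slide f [24.2  1.1 19.8]
slide b [-4.1  1.2 19.8]
hand [-44.3   1.6  35.9]
neck [65.2  1.8 36.8]
[(array([  1.8, -13.3,  38.8]), 0.84), (array([-16.2,   2. ,  51.1]), 0.56), (array([105.9,   1.8,  34.6]), 0.68)]
```

View pics/w10z.png

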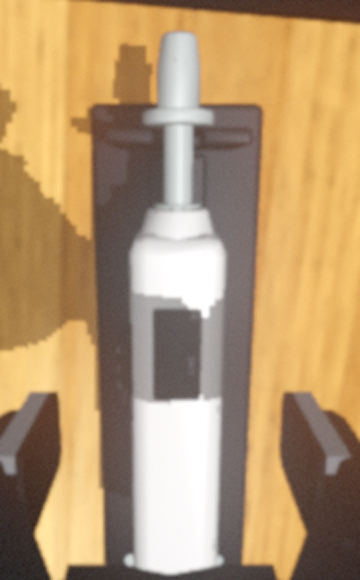

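{"api": "arm_command", "payload": {
  "moves": [
    [60,2,0.7,10,0],
    [60,0,0,18,0],
    [60,0,0,18,0],
    [60,0,0,10,0],
    [60,0,0,0,0]
  ]
}}

```text
time: 13.0
tool_pos: [0.4799, -0.1183, 0.0278]
orientation: [-2.133, -2.304, 0.001]
ft_force: [-0.1, -0.5, -0.1]
grip_width: 0.705
```

{"api": "arm_command", "payload": {
  "moves": [
    [25,0,0,0,0],
    [25,0,0,0,0],
    [25,0,0,0,0],
    [25,0,0,0,0],
    [25,0,0,0,0],
    [25,0,0,0,0]
  ],
  "grip_force": 35
}}

```text
time: 13.5
tool_pos: [0.4812, -0.1184, 0.03]
orientation: [2.132, 2.305, 0.001]
ft_force: [-0.8, -0.6, 8.7]
grip_width: 0.342
```

```bash
python3 - <<'E'
from h import *
o=st(); print(o['grip_width']*85.4, o['moment'])
im=get_image('wrist'); cv2.imwrite('pics/w11.png',im)
E
```

```text
t 13.5 pos [ 0.4812 -0.1184  0.03  ] rv [2.132e+00 2.305e+00 1.000e-03] q [-0.362  0.623  1.857 -0.     0.659 -0.44 ] F [-0.8 -0.6  8.7] g 0.342
29.1724913658525 [-0.08879937  0.12089867  0.03808547]
```

View pics/w11.png

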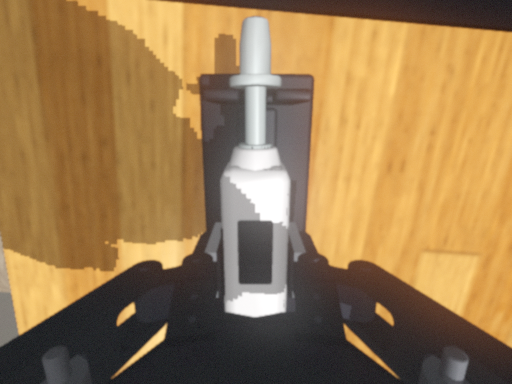

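{"api": "arm_command", "payload": {
  "moves": [
    [25,-2,0,0,0],
    [25,-3,0,0,0],
    [25,-5,0,0,0],
    [25,0,0,0,0]
  ]
}}

```text
time: 13.88
tool_pos: [0.4818, -0.1284, 0.03]
orientation: [2.133, 2.305, 0.001]
ft_force: [-2.0, 0.0, 9.5]
grip_width: 0.344
```

```bash
python3 - <<'E'
from h import *
o=st()
im=get_image('wrist'); cv2.imwrite('pics/w12.png',im)
E
```

```text
t 13.88 pos [ 0.4818 -0.1284  0.03  ] rv [2.133e+00 2.305e+00 1.000e-03] q [-3.800e-01  6.260e-01  1.849e+00  1.000e-03  6.650e-01 -4.590e-01] F [-2.   0.   9.5] g 0.344
```

View pics/w12.png

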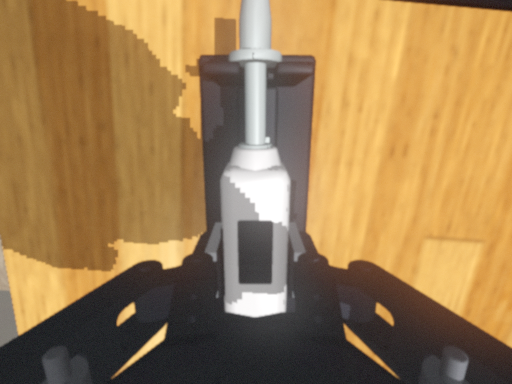

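{"api": "arm_command", "payload": {
  "moves": [
    [25,-6,0,0,0],
    [25,-8,0,0,0],
    [25,-9,0,0,0],
    [25,-9,0,0,0],
    [25,-8,0,0,0],
    [25,-6,0,0,0],
    [25,-2,0,0,0],
    [25,-1,0,0,0],
    [25,0,0,0,0]
  ]
}}

```text
time: 14.68
tool_pos: [0.4853, -0.1768, 0.03]
orientation: [2.133, 2.306, 0.001]
ft_force: [-1.4, 3.6, 10.8]
grip_width: 0.346
```

```bash
python3 - <<'E'
from h import *
o=st()
im=get_image('wrist'); cv2.imwrite('pics/w13.png',im)
E
```

```text
t 14.68 pos [ 0.4853 -0.1768  0.03  ] rv [2.133e+00 2.306e+00 1.000e-03] q [-4.650e-01  6.390e-01  1.804e+00  1.000e-03  6.980e-01 -5.440e-01] F [-1.4  3.6 10.8] g 0.346
```

View pics/w13.png

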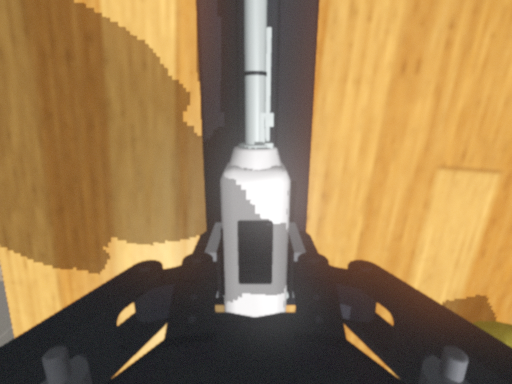

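{"api": "arm_command", "payload": {
  "moves": [
    [25,-1,0,0,0],
    [25,-1,0,0,0],
    [25,0,0,0,0]
  ]
}}

```text
time: 14.98
tool_pos: [0.4855, -0.1785, 0.03]
orientation: [2.133, 2.306, 0.001]
ft_force: [-1.1, 7.5, 11.9]
grip_width: 0.346
```

{"api": "arm_command", "payload": {
  "moves": [
    [25,-1,0,0,0],
    [25,0,0,0,0]
  ]
}}

```text
time: 15.15
tool_pos: [0.4855, -0.1794, 0.03]
orientation: [2.133, 2.306, 0.001]
ft_force: [-1.5, 8.1, 11.8]
grip_width: 0.344
```

{"api": "arm_command", "payload": {
  "moves": [
    [25,-1,0,0,0],
    [25,0,0,0,0]
  ]
}}

```text
time: 15.32
tool_pos: [0.4855, -0.1799, 0.03]
orientation: [-2.133, -2.306, -0.002]
ft_force: [0.1, 14.6, 12.0]
grip_width: 0.348
```

{"api": "arm_command", "payload": {
  "moves": [
    [25,-1,0,0,0],
    [25,0,0,0,0]
  ]
}}

```text
time: 15.48
tool_pos: [0.4854, -0.18, 0.03]
orientation: [-2.133, -2.305, -0.003]
ft_force: [2.5, 24.2, 16.0]
grip_width: 0.349
```

{"api": "arm_command", "payload": {
  "moves": [
    [25,-1,0,0,0],
    [25,0,0,0,0]
  ]
}}

```text
time: 15.65
tool_pos: [0.4853, -0.1802, 0.03]
orientation: [-2.132, -2.304, -0.004]
ft_force: [5.8, 33.6, 18.4]
grip_width: 0.349
```

{"api": "arm_command", "payload": {
  "moves": [
    [25,2,0,0,0],
    [25,0,0,0,0]
  ]
}}

```text
time: 15.82
tool_pos: [0.4855, -0.1798, 0.03]
orientation: [-2.133, -2.306, -0.001]
ft_force: [-0.6, 13.7, 13.6]
grip_width: 0.348
```

{"api": "arm_command", "payload": {
  "moves": [
    [40,0,0,0,0],
    [55,0,0,0,0],
    [55,0,0,0,0],
    [55,0,0,0,0],
    [55,0,0,0,0]
  ]
}}

```text
time: 16.23
tool_pos: [0.4856, -0.1811, 0.0291]
orientation: [2.133, 2.306, 0.0]
ft_force: [-0.9, 0.7, 0.1]
grip_width: 0.644
```

```bash
python3 - <<'E'
from h import *
o=st(); cm=camera_model('wrist'); R=Ro.from_rotvec(o['orientation']).as_matrix();T=o['tool_pos']
im=get_image('wrist'); cv2.imwrite('pics/w14.png',im)
for c in ('wrist',):
  print([(n,np.round(R.T@(np.array(d['point'])-T)*1000,1),d['score']) for n in('button','lighter','nozzle') for d in spotter.spot_point(n,c)])
E
```

```text
t 16.23 pos [ 0.4856 -0.1811  0.0291] rv [2.133 2.306 0.   ] q [-0.472  0.642  1.8   -0.     0.699 -0.55 ] F [-0.9  0.7  0.1] g 0.644
[('button', array([ -0.3, -16.8, -20.3]), 0.95), ('lighter', array([-18.6,   0.4,  -6.1]), 0.89), ('nozzle', array([  2.1, -12.5, -18.7]), 0.24)]
```

View pics/w14.png

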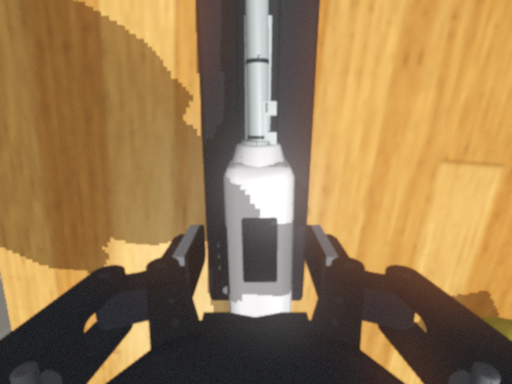

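{"api": "arm_command", "payload": {
  "moves": [
    [55,-10,0,0,0],
    [55,-18,0,0,0],
    [55,-14,0,0,0],
    [55,-5,0,0,0],
    [55,0,0,0,0]
  ]
}}

```text
time: 16.85
tool_pos: [0.4894, -0.2295, 0.029]
orientation: [2.135, 2.304, 0.0]
ft_force: [-0.5, 0.8, -1.0]
grip_width: 0.646
```

{"api": "arm_command", "payload": {
  "moves": [
    [22,0,0,0,0],
    [22,0,0,0,0],
    [22,0,0,0,0],
    [22,0,0,0,0],
    [22,0,0,0,0],
    [22,0,0,0,0]
  ],
  "grip_force": 70
}}

```text
time: 17.35
tool_pos: [0.4891, -0.2273, 0.0291]
orientation: [-2.132, -2.307, -0.0]
ft_force: [-0.9, 0.8, 7.0]
grip_width: 0.341
```

```bash
python3 - <<'E'
from h import *
o=st(); cm=camera_model('wrist'); R=Ro.from_rotvec(o['orientation']).as_matrix();T=o['tool_pos']
im=get_image('wrist'); cv2.imwrite('pics/w15.png',im)
print([(n,np.round(R.T@(np.array(d['point'])-T)*1000,1),d['score']) for n in('button','lighter','nozzle') for d in spotter.spot_point(n,'wrist')])
im=get_image('top'); cv2.imwrite('pics/t15.png',cv2.resize(im[170:280,110:330],None,fx=3.6,fy=3.6,interpolation=cv2.INTER_CUBIC))
print([(n,np.round(d['point'],4),d['score']) for n in('button','lighter','nozzle') for d in spotter.spot_point(n,'top')])
E
```

```text
t 17.35 pos [ 0.4891 -0.2273  0.0291] rv [-2.132 -2.307 -0.   ] q [-0.546  0.659  1.747  0.     0.736 -0.624] F [-0.9  0.8  7. ] g 0.341
[('button', array([ 47.2, -18.9, -19.5]), 0.73), ('lighter', array([25.6,  4. , -4.4]), 0.85)]
[('button', array([ 0.4663, -0.1792,  0.0493]), 0.48), ('lighter', array([ 0.4496, -0.6128,  0.004 ]), 0.58), ('nozzle', array([ 0.4769, -0.0119,  0.0453]), 0.44)]
```

View pics/w15.png

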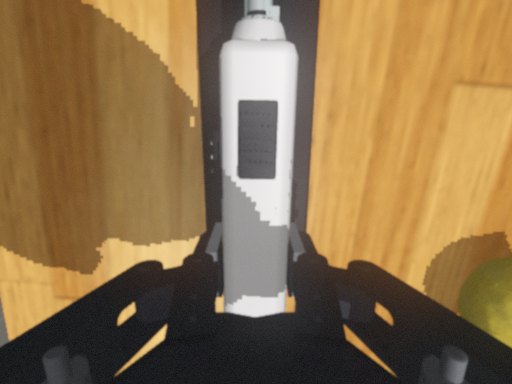

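View pics/t15.png

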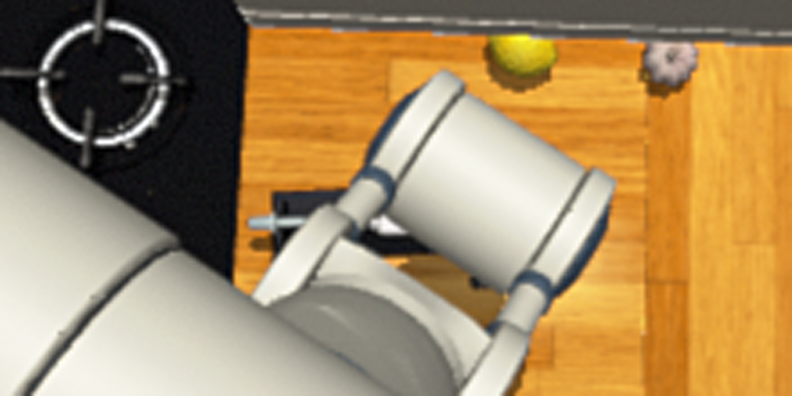

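{"api": "arm_command", "payload": {
  "moves": [
    [22,0,0,-4,0],
    [22,0,0,-10,0],
    [22,0,0,-15,0],
    [22,0,0,-18,0],
    [22,0,0,-15,0],
    [22,0,0,-8,0],
    [22,0,0,0,0],
    [22,0,0,0,0]
  ]
}}

```text
time: 18.42
tool_pos: [0.4892, -0.2278, 0.0992]
orientation: [2.133, 2.306, 0.0]
ft_force: [0.6, 0.5, -3.2]
grip_width: 0.347
```

```bash
python3 - <<'E'
from h import *
o=st(); cm=camera_model('wrist'); R=Ro.from_rotvec(o['orientation']).as_matrix();T=o['tool_pos']
im=get_image('wrist'); cv2.imwrite('pics/w16.png',im)
print([(n,np.round(R.T@(np.array(d['point'])-T)*1000,1),d['score']) for n in('button','lighter','nozzle') for d in spotter.spot_point(n,'wrist')])
print(proj(cm,T+R@np.array([.21,0,-.019])))
im=get_image('scene'); cv2.imwrite('pics/s16.png',cv2.resize(im[60:260,100:340],None,fx=3,fy=3))
print([(n,np.round(R.T@(np.array(d['point'])-T)*1000,1),d['score']) for n in('button','lighter','nozzle') for d in spotter.spot_point(n,'scene')])
E
```

```text
t 18.42 pos [ 0.4892 -0.2278  0.0992] rv [2.133 2.306 0.   ] q [-0.546  0.546  1.7    0.     0.895 -0.625] F [ 0.6  0.5 -3.2] g 0.347
[('button', array([ 47.5, -13.9, -19.6]), 0.61), ('lighter', array([27.4,  2.4, -3.8]), 0.55)]
[ 259.37662928 -393.53005179]
[('button', array([ 50.7, -18.6, -15.1]), 0.76), ('lighter', array([34.3,  2. , -2.7]), 0.76), ('nozzle', array([209. ,   4.3, -15.7]), 0.68), ('nozzle', array([ 47.9, -18.2, -15. ]), 0.26)]
```

View pics/w16.png

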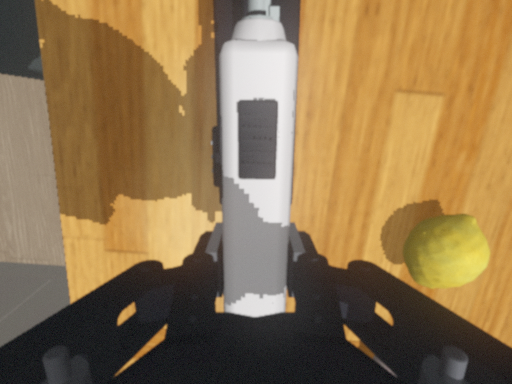

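View pics/s16.png

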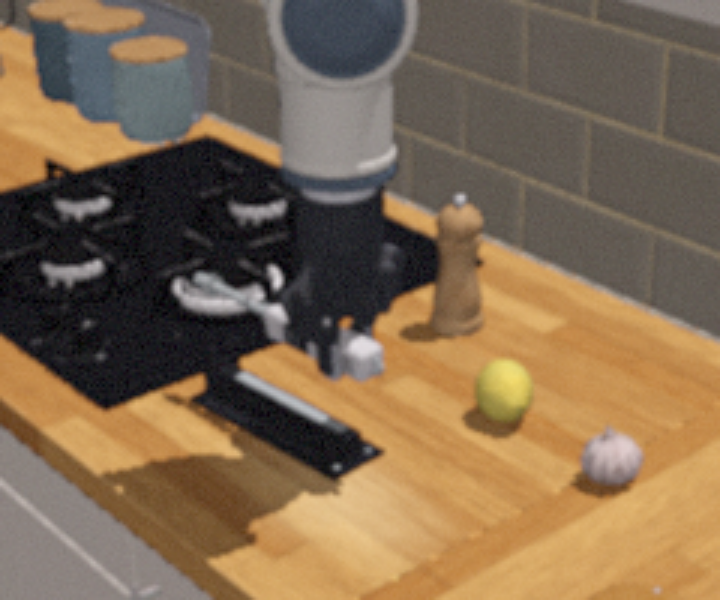

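{"api": "arm_command", "payload": {
  "moves": [
    [22,0,0,0,0.08],
    [22,0,0,0,0.11],
    [22,0,0,0,0.11],
    [22,0,0,0,0.11],
    [22,0,0,0,0.11],
    [22,0,0,0,0.08],
    [22,0,0,0,0]
  ]
}}

```text
time: 19.4
tool_pos: [0.4891, -0.2278, 0.0988]
orientation: [-2.723, -1.567, 0.0]
ft_force: [0.4, 0.1, -2.9]
grip_width: 0.341
```

{"api": "arm_command", "payload": {
  "moves": [
    [22,10,-5,0,0],
    [22,20,-10,0,0],
    [22,25,-13,0,0],
    [22,25,-13,0,0],
    [22,25,-13,0,0],
    [22,25,-13,0,0],
    [22,20,-9,0,0],
    [22,10,-5,0,0],
    [22,0,0,0,0]
  ]
}}

```text
time: 20.15
tool_pos: [0.4985, -0.0464, 0.0989]
orientation: [-2.715, -1.579, 0.0]
ft_force: [0.3, -0.0, -1.4]
grip_width: 0.339
```

```bash
python3 - <<'E'
from h import *
o=st(); cm=camera_model('wrist'); R=Ro.from_rotvec(o['orientation']).as_matrix();T=o['tool_pos']
im=get_image('wrist'); cv2.imwrite('pics/w17.png',im); print(np.degrees(np.arctan2(R[1,0],R[0,0])))
for n,uv,z in [('sh',(260,42),T[2]+.022),('hb',(259,200),T[2]+.02)]: print(n,(R.T@(ray(cm,uv,z)-T)*1000).round(1))
im=get_image('scene'); cv2.imwrite('pics/s17.png',cv2.resize(im[60:260,100:340],None,fx=3,fy=3))
for c in ('scene','top'):
  if c=='top': im=get_image('top'); cv2.imwrite('pics/t17.png',cv2.resize(im[140:280,90:300],None,fx=3.6,fy=3.6,interpolation=cv2.INTER_CUBIC))
  print(c,[(n,np.round(R.T@(np.array(d['point'])-T)*1000,1),np.round(d['point'],4),round(d['score'],2)) for n in('lighter','nozzle','burner_cap_right') for d in spotter.spot_point(n,c)])
st()
E
```

```text
t 20.15 pos [ 0.4985 -0.0464  0.0989] rv [-2.715 -1.579  0.   ] q [-0.212  0.506  1.795  0.     0.841  0.305] F [ 0.3 -0.  -1.4] g 0.339
60.365952613355795
sh [ 93.    1.4 -22. ]
hb [ 26.7   1.2 -20. ]
scene [('lighter', array([32.5,  0.5, -3.9]), array([ 0.515 , -0.0185,  0.1028]), 0.53), ('burner_cap_right', array([211.9,   3.6,  69.3]), array([0.6064, 0.136 , 0.0297]), 0.43)]
top [('lighter', array([211.7,   4.3,  72.1]), array([0.6069, 0.1355, 0.0269]), 0.23), ('burner_cap_right', array([205.3,   2. ,  72.9]), array([0.6017, 0.1311, 0.0261]), 0.64)]
t 20.6 pos [ 0.4987 -0.0493  0.099 ] rv [ 2.72   1.572 -0.   ] q [-0.218  0.507  1.794 -0.     0.841  0.305] F [ 0.7  0.4 -2.6] g 0.344
```

View pics/w17.png

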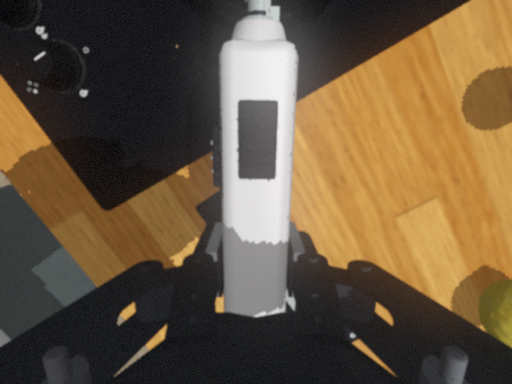

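View pics/s17.png

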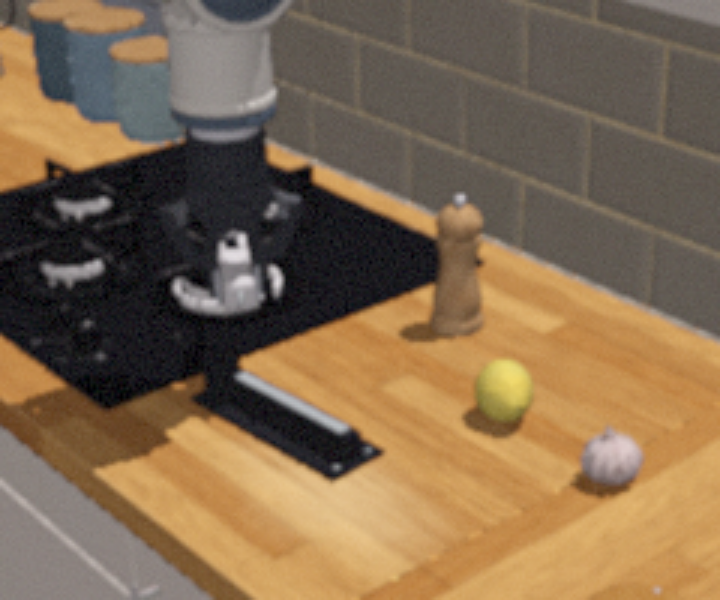

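View pics/t17.png

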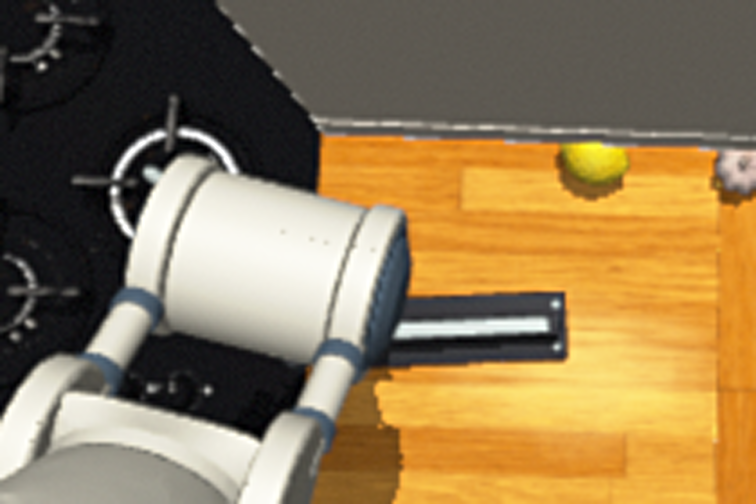

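```bash
python3 - <<'E'
from h import *
o=st(); R=Ro.from_rotvec(o['orientation']).as_matrix();T=o['tool_pos']; cm=camera_model('top')
for uv in [(148,168),(152,174)]: print('tip',ray(cm,(90+uv[0]/3.6,140+uv[1]/3.6),.118).round(4))
print('cap',ray(cm,(90+175/3.6,140+185/3.6),.03).round(4))
print('nozzle by tool',(T+R@np.array([.211,.0005,-.019])).round(4))
for X in ([.6045,.134,.118],[.6045,.134,.035]): print(((proj(cm,X)-[90,140])*3.6).round(1))
E
```

```text
t 20.6 pos [ 0.4987 -0.0493  0.099 ] rv [ 2.72   1.572 -0.   ] q [-0.218  0.507  1.794 -0.     0.841  0.305] F [ 0.7  0.4 -2.6] g 0.344
tip [0.6068 0.1332 0.118 ]
tip [0.6016 0.1293 0.118 ]
cap [0.6054 0.1343 0.03  ]
nozzle by tool [0.6045 0.1332 0.118 ]
[146.9 170.5]
[173.7 185.1]
```

{"api": "arm_command", "payload": {
  "moves": [
    [22,0,0,5,0],
    [22,0,0,9,0],
    [22,0,0,10,0],
    [22,0,0,8,0],
    [22,0,0,5,0],
    [22,0,0,1.5,0],
    [22,0,0,0,0],
    [22,0,0,0,0],
    [22,0,0,0,0]
  ]
}}

```text
time: 21.35
tool_pos: [0.499, -0.0488, 0.0608]
orientation: [2.719, 1.573, 0.001]
ft_force: [-0.3, -0.4, -1.5]
grip_width: 0.342
```

```bash
python3 - <<'E'
from h import *
o=st(); R=Ro.from_rotvec(o['orientation']).as_matrix();T=o['tool_pos']
im=get_image('scene'); cv2.imwrite('pics/s18.png',cv2.resize(im[110:190,110:260],None,fx=5,fy=5,interpolation=cv2.INTER_CUBIC))
cm=camera_model('scene')
for d in ([.211,0,-.0195],[.028,0,-.0195],[-.037,0,-.0195]): print('pred px zoom',((proj(cm,T+R@np.array(d))-[110,110])*5).round(0))
print([(n,np.round(d['point'],4),round(d['score'],2)) for n in('lighter','nozzle') for d in spotter.spot_point(n,'scene')])
o2=st(); print('nozzle',(T+R@np.array([.211,.0005,-.0199])).round(4))
im=get_image('top'); cv2.imwrite('pics/t18.png',cv2.resize(im[140:280,90:300],None,fx=3.6,fy=3.6,interpolation=cv2.INTER_CUBIC))
print([(n,np.round(d['point'],4),round(d['score'],2)) for n in('lighter','nozzle') for d in spotter.spot_point(n,'top')])
E
```

```text
t 21.35 pos [ 0.499  -0.0488  0.0608] rv [2.719e+00 1.573e+00 1.000e-03] q [-0.217  0.572  1.823  0.     0.746  0.305] F [-0.3 -0.4 -1.5] g 0.342
pred px zoom [319. 138.]
pred px zoom [344. 259.]
pred px zoom [354. 309.]
[('lighter', array([ 0.5141, -0.0207,  0.0647]), 0.77), ('nozzle', array([ 0.5081, -0.0009,  0.0774]), 0.31)]
t 21.5 pos [ 0.4989 -0.0488  0.0608] rv [2.719e+00 1.573e+00 1.000e-03] q [-0.217  0.572  1.823  0.     0.746  0.305] F [-0.5  0.6 -1.6] g 0.346
nozzle [0.6046 0.1339 0.0807]
[('lighter', array([0.6071, 0.1354, 0.024 ]), 0.5), ('nozzle', array([0.6085, 0.1321, 0.0749]), 0.61)]
```

View pics/s18.png

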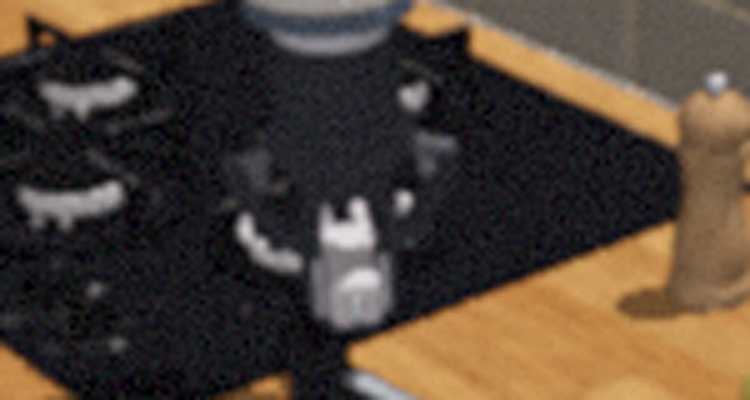

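View pics/t18.png

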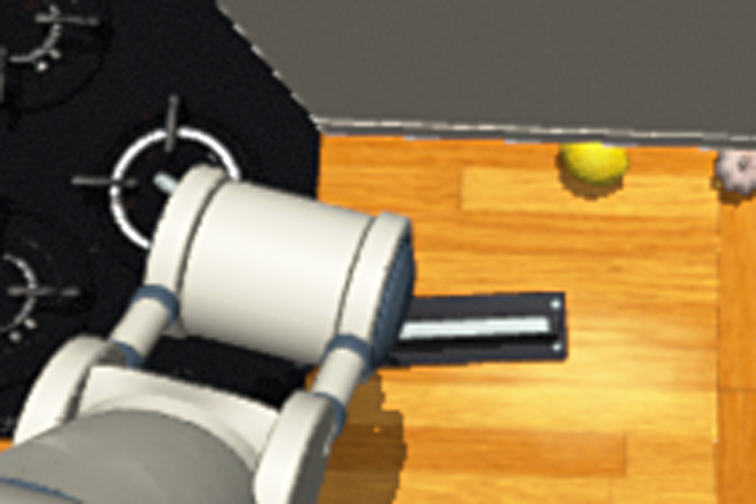

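```bash
python3 - <<'E'
from h import *
st(); print(r.finish_job())
E
```

```text
t 21.65 pos [ 0.4988 -0.0488  0.0607] rv [2.719 1.573 0.   ] q [-0.217  0.572  1.823  0.     0.746  0.305] F [-0.6 -0.5 -1.5] g 0.343
the job is handed in; nothing more can be done
None
```

I handed the job in at 21.65 s of the 61 s allowed. My last checks found nothing wrong, but I could not confirm two points directly: the handle's pitch and the neck lock.

- **Pan support:** It is back over the right-hand burner. The wrist picture after release put its centre within about 0.2 mm of the cap's. The touchdown height matched feet flat on the glass, and the bars looked level.
- **Neck:** With the button pressed, I pulled the handle about 62 mm back, until the pull rose to 34 N against the end stop. I then eased off and opened the gripper. The wrist picture showed the button standing proud again. The top view of the nozzle tip agreed with a fully drawn neck.
- **Final hold:** The lighter is gripped by the handle, with the pads' middle about 28 mm behind the handle's middle, clear of the button. By the measured arm pose the nozzle is at (0.605, 0.134, 0.081), which is about 4.6 cm above the cap. The cap's centre was measured at about (0.604, 0.134).

**Where the checks disagreed or fell short:**
- The spotter put the nozzle about 4–6 mm away from my figure in the top view, with a height of 0.075. That is near its stated error and at the bottom edge of the 4–5 cm range. Its low-score find in the scene view lay on the handle, so I ignored it.
- The scene camera was too coarse to measure the pitch. I took the handle as level because its wrist view was the same as when it lay on the rail.
- I did not test the neck lock by pushing on it. I judged it only from the button's position and the nozzle's reach.

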